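# Clamp paint tins in the studio shaker and start it

## Robot

A 7-joint arm with a two-finger parallel gripper is mounted at the origin on the work surface. World frame = base frame: x ahead of the robot, y to its left, z up, the work surface at z = 0. Lengths are in m, angles in rad, forces in N, time in s.
With the tool pointing down it reaches from about 0.425 to 0.875 m from the base axis. Payload 4.7 kg.
Tool frame: the origin (TCP) lies at the very end of the fingers, on their centre line; the grasp point (between the pads) lies 19 mm behind it; z points along the fingers, y is the line along which they close (so a half turn about z gives the same grasp; the last joint's range is limited). The gripper opens to 87 mm and grips with 3 to 60 N. Pads are 19 mm wide; open, the fingers measure 117 mm over their backs; the gripper's body (75 mm by 190 mm) begins 51 mm behind the grasp point.
Start: joints at [-1.267, 0.321, -0.07, 1.45, 0.023, 1.371, -0.057], TCP at [0.186, 0.623, 0.223] pointing down, gripper open.
Joint ranges: [-2.86, 2.86], [-0.3, 2.09], [-1.38, 1.24], [0.06, 2.45], [-1.56, 4.7], [0.09, 2.05], [-2.69, 2.69]. Speed limits (rad/s): [2.57, 2.57, 3.14, 3.14, 3.14, 3.14, 3.14].

## Interface

Orientations are given as a unit quaternion [x, y, z, w].
In Python, from workcell import get_state, get_image, finish_job gives the robot as it stands. The module is installed in compiled form; this text tells all that it offers.
- The arm moves only by the shell command python3 -m crank 'ROWS' [FORCE]. ROWS is a JSON object of lists of equal length, an entry for each row: "offset": the shift along the tool's x, y, z as a fraction of full scale, a list of three; "rot": the turn, a rotation vector about the tool's x, y, z as a fraction of full scale, a list of three; "gripper": the opening, from -1 (shut) to 1 (fully open). In form: {"offset": [[tx, ty, tz], ...], "rot": [[rx, ry, rz], ...], "gripper": [gripper, ...]}. A call has 1 to 8 rows; each row shifts and turns the commanded pose from where the row before left it, along the tool's axes as they then stand; what a row does not reach is not made up. Full scale, the value 1, is 0.5 m for a shift and 90 degrees for a turn. A row lasts 1/8 s, in which the tool goes at most 62.5 mm and 10.7 degrees, less where a joint would pass 70% of its speed; a pose out of reach is approached as far as the arm can. A call with a number of a shift or a turn outside -1 to 1 is refused whole. A call with a gripper value outside its range is refused whole. The fingers move at their own pace and stop on an object; FORCE is the grip in N (left out, the last holds). Time passes only in rows, so rows that do not move let the fingers close. It gives the time, the measured TCP pose, the force, the opening and the grip force at its end, in the units of the state.
- get_state(): the state, without advancing time (a new reading comes with each control period).
- get_image(name): name is "scene" or "top" or "wrist"; returns a dict with "image" (400x640x3 uint8, red, green, blue), "range_z" (400x640 float32, m along the optical axis (not along the pixel's ray), 0 where there is no reading), "mtx" (3x3 intrinsics, pixels), "R" (3x3) and "t" (3): a world point X has camera coordinates R X + t. Camera axes: x right, y down, z forward; pixel columns grow to the right and rows downward; lengths in m; the calibration is good to about 2 mm. A picture is of the moment at which its call begins.
- finish_job(): hands the job in; it is judged then, once.
The state is a dict: "time_s": time; "q": joint angles; "qvel": joint speeds; "effort": joint torques, N m; "tcp_pos": TCP position; "orientation": TCP orientation; "contact_force": force on the tool from outside, world axes, zero at the start; "moment": the same for the moment, N m; "gripper_width": finger opening in m; "finger_force": force on a finger pad.
Only numpy, scipy, OpenCV 4.12 (cv2) and the standard library are available. Lean on these libraries where they do the work, as an engineer would, in place of code of your own. Each camera call takes 0.05 s, during which the arm holds its last target. There are 200 camera calls.

## Task

Stand every small labelled paint tin (two or three of them) upright on the rubber bed of the grey shaker, lay the hold-down bar across the two blue pillars so that its holes line up with theirs, and drive both red-headed pins fully home through bar and pillars. Then start the machine: press the blue, the yellow and the green key in that order, each fully down and released before the next, never pressing any key before the tins are pinned in, and never the red one. Leave the rest of the studio things where they are.

Things in the scene. Friction and masses are not known exactly. Their poses are not given: they have to be found in the camera images.
- bed (a point): middle of the top of the rubber bed of the grey shaker (fixed, 130 x 300 mm), 50 mm above the table. The bed is 68 mm wide (x) by 204 mm long (y), z up; along its long sides run lips 10 mm high. Three tins fit in a row along y, at -64, 0 and +64 mm. At y = -122 and +122 mm stands a blue drilled pillar, 96 (x) x 36 (y) mm, its flat top 62 mm above the bed
- eye_left (a point): mouth of the hole in the flat top of the pillar at the bed's +y end: a vertical hole 13 mm wide and 54 mm deep, 112 mm above the table. A stop lip 5 mm thick and 10 mm high runs along the top's -x and +x edges
- eye_right (a point): the same for the pillar at the bed's -y end
- bar: loose flat aluminium bar, 40 (x) x 300 (y) x 12 (z) mm, 0.4 kg, with an orange grip block on its middle, 24 (x) x 80 (y) x 32 (z) mm, its top 44 mm above the underside. Origin: centre of the underside, z up. 13 mm holes go through at x = 0, y = +122 and -122 mm. It lies on the pillar tops 4 mm clear of the tins, either end to the left; only friction holds it until the pins are in
- tin_a: small closed paint tin with a blue label, 56 mm across and 58 mm high, about 0.2 kg, standing on the table. Origin: centre of the underside, z up. It may be absent
- tin_b: small closed paint tin with a yellow label, 56 mm across and 58 mm high, about 0.2 kg, standing on the table. Origin: centre of the underside, z up. It may be absent
- tin_c: small closed paint tin with a green label, 56 mm across and 58 mm high, about 0.2 kg, standing on the table. Origin: centre of the underside, z up. It may be absent
- pin1: steel pin: shank 11 mm thick, 48 mm long with tip tapered to 4 mm over 12 mm; round red head above it, 24 mm across, 26 mm high, to grip; 74 mm overall, 0.06 kg. Starts upright in a fixed wooden stand (120 x 50 x 54 mm high, pins 64 mm apart along it), head resting on it. Home: head rests on the bar, tip 36 mm below the pillar top. Origin: tip; z towards the head. The two pins are alike
- pin2: steel pin: shank 11 mm thick, 48 mm long with tip tapered to 4 mm over 12 mm; round red head above it, 24 mm across, 26 mm high, to grip; 74 mm overall, 0.06 kg. Starts upright in a fixed wooden stand (120 x 50 x 54 mm high, pins 64 mm apart along it), head resting on it. Home: head rests on the bar, tip 36 mm below the pillar top. Origin: tip; z towards the head. The two pins are alike
- key_blue (a joint): travel of the blue key: 0 up, 0.006 m fully down; a spring returns it; about 5 N presses it fully; it counts as pressed beyond 0.004 m
- key_blue_top (a point): centre of the upper face of the blue key, a round button 28 mm across on the grey key console, a fixed box 140 x 150 x 35 mm with four keys (blue, yellow, green, red) in two rows, 66 and 70 mm apart; which key is where changes
- key_yellow (a joint): travel of the yellow key: 0 up, 0.006 m fully down; a spring returns it; about 5 N presses it fully; it counts as pressed beyond 0.004 m
- key_yellow_top (a point): centre of the upper face of the yellow key, a round button 28 mm across on the grey key console, a fixed box 140 x 150 x 35 mm with four keys (blue, yellow, green, red) in two rows, 66 and 70 mm apart; which key is where changes
- key_green (a joint): travel of the green key: 0 up, 0.006 m fully down; a spring returns it; about 5 N presses it fully; it counts as pressed beyond 0.004 m
- key_green_top (a point): centre of the upper face of the green key, a round button 28 mm across on the grey key console, a fixed box 140 x 150 x 35 mm with four keys (blue, yellow, green, red) in two rows, 66 and 70 mm apart; which key is where changes
- key_red (a joint): travel of the red key: 0 up, 0.006 m fully down; a spring returns it; about 5 N presses it fully; it counts as pressed beyond 0.004 m
- key_red_top (a point): centre of the upper face of the red key, a round button 28 mm across on the grey key console, a fixed box 140 x 150 x 35 mm with four keys (blue, yellow, green, red) in two rows, 66 and 70 mm apart; which key is where changes
- dish: shallow blue paint dish, 116 mm across; a bystander, leave it alone. Origin: centre of the underside
- glue: tall glue bottle with red cap, 52 mm across, 150 mm high; a bystander, leave it alone. Origin: centre of the underside
- jar: amber glass jar, 72 mm across, 75 mm high; not a paint tin; a bystander, leave it alone. Origin: centre of the underside
- water_mug: white mug, 76 mm across, 90 mm high; a bystander, leave it alone. Origin: centre of the underside
- brush: paint brush with orange handle, lying on the table; a bystander, leave it alone. Origin: centre of the underside
There are look-alikes about, which are no part of the job. What is shaped like the tin_c but pink or purple is not meant.

How it is judged:
By the outcome, as a careful person would: the job done as asked, in the order asked, and still so for the second after the job is handed in, with the robot touching nothing.
Of tin_a, tin_b, tin_c only 2 to 3 are there at a start; the rules pass over those that are not, and their reading is None.
At some moment in a run one of tin_a, tin_b, tin_c, bar may be knocked a few centimetres aside while the robot is not near it.
It also fails if it takes over 210 s, if anything falls off the work surface, if the arm or the gripper's body presses on something with over 40 N, if the wrist force passes 120 N, or if a joint passes its speed limit or range.

## Working session

There is one attempt and no reset: what is moved stays moved. The work goes in short steps, Python scripts to look and compute and a shell command to move; the robot and the scene stay as the last step left them, time stands still between calls to the robot, and variables do not carry over. Pictures are saved under pics/ and viewed, at most 14 in all, crops included, and the job is handed in when it is done.

```bash
mkdir -p pics; cat > h.py <<'E'
import numpy as np, cv2
from workcell import get_state, get_image, finish_job
def snap(n,f=None):
    g=get_image(n)
    if f: cv2.imwrite('pics/'+f,cv2.cvtColor(g['image'],cv2.COLOR_RGB2BGR))
    return g
def ray(g,u,v):
    d=np.linalg.inv(g['mtx'])@[u,v,1.]
    return -g['R'].T@g['t'], g['R'].T@d
def onz(g,u,v,z):
    o,d=ray(g,u,v); return o+d*(z-o[2])/d[2]
def dep(g,u,v):
    o,d=ray(g,u,v); return o+d*float(g['range_z'][int(round(v)),int(round(u))])
def cloud(g):
    v,u=np.mgrid[0:400,0:640]; d=np.stack([u,v,np.ones_like(u)],-1)@np.linalg.inv(g['mtx']).T
    P=d*g['range_z'][...,None]
    return (P-g['t'])@g['R']
E
python3 - <<'E'
from h import *
for n in('scene','top'):
    g=snap(n,n+'0.png'); np.savez('/tmp/'+n+'0.npz',**g)
    print(n,(-g['R'].T@g['t']).round(3),g['mtx'][0,0],g['R'].round(2).tolist())
s=get_state();print(s)
E
```

```text
scene [ 1.071 -0.096  1.059] 428.01031544809445 [[0.23, 0.97, 0.01], [0.84, -0.19, -0.5], [-0.49, 0.13, -0.86]]
top [0.254 0.033 1.356] 483.2584180975622 [[0.05, -1.0, -0.0], [-0.98, -0.04, -0.22], [0.22, 0.01, -0.98]]
{'time_s': 0.1, 'q': array([-1.26688913,  0.32173714, -0.07006369,  1.45154678,  0.02262075,
        1.37078678, -0.05682974]), 'qvel': array([ 0.00090472, -0.00090783,  0.00077582, -0.00328582, -0.00152146,
        0.00055285,  0.00054248]), 'effort': array([ 5.72100055e-05, -4.92567229e+01, -4.05455818e-01, -3.13402247e+01,
       -6.39970810e-02,  3.93875130e-02,  7.37374671e-05]), 'tcp_pos': array([0.18567553, 0.62240747, 0.22158146]), 'orientation': array([ 1.44356337e-01,  9.89525408e-01, -8.43608830e-04, -6.28065060e-05]), 'contact_force': array([ 0.01735318,  0.29610763, -0.04659967]), 'moment': array([-0.01234786,  0.0174909 , -0.02883469]), 'finger_force': 0.0, 'gripper_width': 0.08722711150250287}
```

View pics/top0.png

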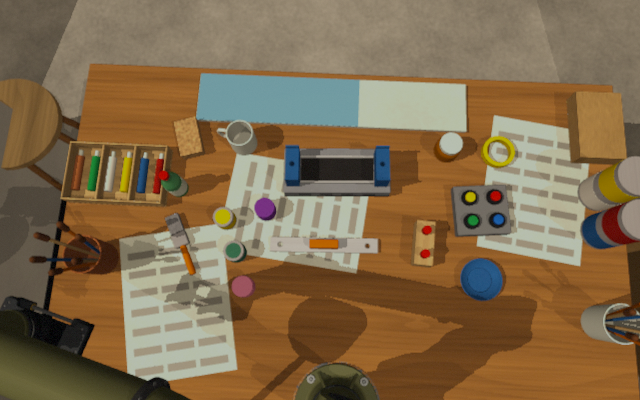

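View pics/scene0.png

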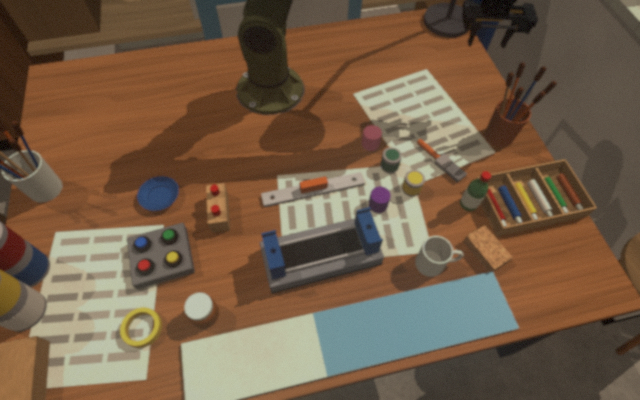

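Candidates in the top view: yellow-lidded tin (223,217), green tin (234,251), purple look-alike (265,208), pink look-alike (242,287), amber jar (450,147), white mug (237,137). I choose the yellow and green ones; no blue tin is visible. The bar is at (324,244), the pins at (426,230) and (425,254), and the shaker at (337,170). The keys are yellow (471,198), red (495,197), blue (470,221) and green (498,220). Next is a close crop to check the choice.

```bash
python3 - <<'E'
from h import *
a=cv2.imread('pics/top0.png'); b=cv2.imread('pics/scene0.png')
c1=cv2.resize(a[130:310,200:520],(800,450)[:2] and (533,300),interpolation=cv2.INTER_CUBIC)
c1=cv2.resize(a[130:305,200:400],(400,350),interpolation=cv2.INTER_CUBIC)
c2=cv2.resize(b[110:285,240:440],(400,350),interpolation=cv2.INTER_CUBIC)
cv2.imwrite('pics/crop1.png',np.hstack([c1,c2]))
E
```

```text
(no output)
```

View pics/crop1.png

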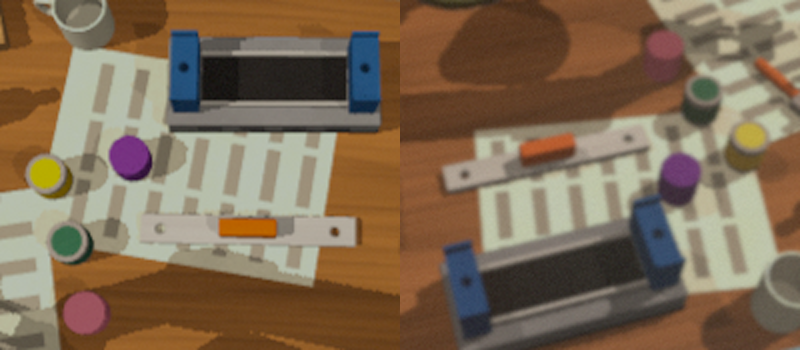

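The crop confirms both tins: grey-rimmed with yellow and green labels, while the purple and pink ones have no rim. Next I measure everything.

```bash
cat >> h.py <<'E'
RNG={'yellow':((22,120,90),(34,255,255)),'green':((60,60,30),(90,255,255)),'blue':((100,110,40),(118,255,255)),'red':((0,170,90),(5,255,255)),'red2':((174,170,90),(180,255,255)),'orange':((7,190,100),(17,255,255))}
def blobs(g,col,box,amin=12):
    hsv=cv2.cvtColor(g['image'],cv2.COLOR_RGB2HSV); m=cv2.inRange(hsv,*RNG[col])
    if col=='red': m|=cv2.inRange(hsv,*RNG['red2'])
    k=np.zeros_like(m); x0,y0,x1,y1=box; k[y0:y1,x0:x1]=m[y0:y1,x0:x1]
    n,l,s,c=cv2.connectedComponentsWithStats(k)
    return [(c[i].round(1),int(s[i,4]),l==i) for i in range(1,n) if s[i,4]>=amin]
def tri(g1,p1,g2,p2):
    o1,d1=ray(g1,*p1);o2,d2=ray(g2,*p2)
    A=np.stack([d1,-d2],1);s=np.linalg.lstsq(A,o2-o1,rcond=None)[0]
    a=o1+d1*s[0];b=o2+d2*s[1]; return (a+b)/2,np.linalg.norm(a-b)
E
python3 - <<'E'
from h import *
T=dict(np.load('/tmp/top0.npz'));S=dict(np.load('/tmp/scene0.npz'))
bx={'T':{'yellow':(205,200,245,235),'green':(215,235,255,270),'orange':(300,230,345,260),'red':(410,215,440,265),'keys':(450,180,520,240)},
'S':{'yellow':(400,165,430,195),'green':(375,140,405,175),'orange':(290,170,335,200),'red':(200,180,230,225),'keys':(125,220,195,285)}}
for nm,g in(('T',T),('S',S)):
    P=cloud(g)
    for k,b in bx[nm].items():
        for col in ([k] if k!='keys' else ['blue','yellow','green','red']):
            for c,a,m in blobs(g,col,b):
                q=P[m]; zt=np.percentile(q[:,2],90); tp=q[q[:,2]>zt-.006]
                print(nm,k,col,c,a,'ztop %.3f'%zt,'mid',tp.mean(0).round(4),'ext',((tp.min(0)+tp.max(0))/2).round(4))
E
```

```text
T yellow yellow [222.1 216.2] 183 ztop 0.060 mid [0.4815 0.3319 0.066 ] ext [0.3786 0.1932 0.7052]
T yellow yellow [230.2 224.2] 57 ztop 0.047 mid [0.4466 0.2994 0.1393] ext [0.3663 0.1848 0.6987]
T green green [232.9 250. ] 169 ztop 0.060 mid [0.3919 0.296  0.0575] ext [0.3922 0.296  0.0594]
T green green [242.2 256. ] 30 ztop 0.041 mid [0.3719 0.2788 0.0413] ext [0.3757 0.2792 0.0422]
T orange orange [323.6 243.5] 236 ztop 0.046 mid [0.4208 0.0529 0.0567] ext [0.344  0.0534 0.698 ]
T red red [426.6 229.5] 60 ztop 0.081 mid [ 0.4681 -0.2203  0.0787] ext [ 0.4684 -0.2212  0.0795]
T red red [424.9 253.4] 58 ztop 0.081 mid [ 0.4037 -0.217   0.0789] ext [ 0.4038 -0.2175  0.08  ]
T keys blue [497.9 219.1] 109 ztop 0.058 mid [ 0.5089 -0.4186  0.0562] ext [ 0.5086 -0.4185  0.0572]
T keys yellow [470.  196.6] 93 ztop 0.058 mid [ 0.5683 -0.3443  0.0554] ext [ 0.568  -0.3448  0.0567]
T keys green [472.5 220.1] 108 ztop 0.058 mid [ 0.4993 -0.345   0.0728] ext [ 0.3848 -0.1648  0.7042]
T keys red [495.2 195.6] 91 ztop 0.058 mid [ 0.5742 -0.4138  0.0558] ext [ 0.5735 -0.4142  0.0572]
S yellow ye
[... 178 characters left out ...]
75]
S orange orange [312.  182.6] 26 ztop 0.046 mid [0.4296 0.048  0.0438] ext [0.4303 0.0481 0.0435]
S red red [214.1 188.7] 46 ztop 0.082 mid [ 0.411  -0.2185  0.0797] ext [ 0.4103 -0.2182  0.0796]
S red red [215.2 209. ] 50 ztop 0.082 mid [ 0.4885 -0.22    0.1027] ext [ 0.7663 -0.1632  0.5678]
S keys blue [140.5 241.7] 89 ztop 0.059 mid [ 0.5149 -0.4224  0.0571] ext [ 0.5148 -0.4228  0.0568]
S keys yellow [171.7 256.3] 112 ztop 0.059 mid [ 0.5799 -0.345   0.0676] ext [ 0.8154 -0.2283  0.5559]
S keys green [167.9 234.1] 43 ztop 0.058 mid [ 0.5087 -0.3523  0.0564] ext [ 0.5085 -0.3518  0.0566]
S keys red [143.6 264.5] 84 ztop 0.059 mid [ 0.5802 -0.4165  0.0571] ext [ 0.5798 -0.417   0.0572]
```

```bash
cat >> h.py <<'E'
from scipy.spatial.transform import Rotation as Ro
def plan(p,yaw=None,s=None):
    """rows needed: rot (units, do first), then offset (units) in turned frame; yaw=angle of closing line deg (mod 180)"""
    s=s or get_state(); R0=Ro.from_quat(s['orientation']); y=R0.as_matrix()[:,1]
    cur=np.degrees(np.arctan2(y[1],y[0])); yaw=cur if yaw is None else cur+((yaw-cur+90)%180-90)
    a=np.radians(yaw); yy=np.array([np.cos(a),np.sin(a),0]); z=np.array([0,0,-1.]); Rt=Ro.from_matrix(np.stack([np.cross(yy,z),yy,z],1))
    rv=(R0.inv()*Rt).as_rotvec()/(np.pi/2); off=Rt.inv().apply(np.array(p)-s['tcp_pos'])/.5
    print('t %.1f'%s['time_s'],'tcp',s['tcp_pos'].round(4),'cur yaw %.1f'%cur,'q6 %.2f'%s['q'][6],'F',s['contact_force'].round(1),'w %.4f'%s['gripper_width'],'-> ROT',rv.round(3),'OFF',off.round(3),'| rows>=%.1f'%(np.linalg.norm(off)/.12),'%.1f'%(np.linalg.norm(rv)/.115))
E
python3 -m crank '{"offset":[[0,0,-0.1],[0,0,-0.1],[-0.1,-0.08,0],[-0.1,-0.08,0],[-0.1,-0.08,0],[-0.1,-0.08,0],[-0.1,-0.08,0],[-0.13,-0.08,0]],"rot":[[0,0,0],[0,0,0],[0,0,0],[0,0,0],[0,0,0],[0,0,0],[0,0,0],[0,0,0]],"gripper":[1,1,1,1,1,1,1,1]}' 20
python3 -m crank '{"offset":[[0,0,0],[0,0,0]],"rot":[[0,0,0],[0,0,0]],"gripper":[1,1]}'
python3 - <<'E'
from h import *
plan((.43,.31,.32),90)
g=snap('wrist','w1.png');np.savez('/tmp/w1.npz',**g)
print((-g['R'].T@g['t']).round(3),g['R'].round(2).tolist())
E
```

```text
time_s: 1.1
tcp_pos: [0.4061, 0.3175, 0.3225]
orientation: [0.144, 0.99, 0.0, -0.0]
contact_force: [0.7, 1.3, -0.3]
gripper_width: 0.0868
finger_force: 0.0
time_s: 1.35
tcp_pos: [0.405, 0.3198, 0.3223]
orientation: [0.144, 0.99, 0.0, -0.0]
contact_force: [0.4, 0.2, -0.5]
gripper_width: 0.0871
finger_force: 0.0
t 1.4 tcp [0.405  0.3198 0.3223] cur yaw 73.4 q6 0.56 F [ 0.4  0.2 -0.5] w 0.0871 -> ROT [ 0.    -0.001 -0.185] OFF [-0.05  -0.02   0.005] | rows>=0.4 1.6
[0.33  0.342 0.484] [[0.29, 0.96, 0.0], [0.92, -0.27, 0.28], [0.27, -0.08, -0.96]]
```

View pics/w1.png

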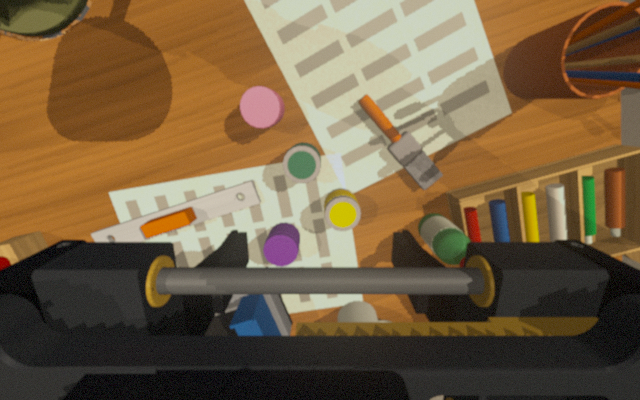

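The wrist view shows the green tin at (302,163), yellow at (342,210), purple at (282,243), and the bar's orange grip at (168,222).

```bash
python3 - <<'E'
from h import *
W=dict(np.load('/tmp/w1.npz'));T=dict(np.load('/tmp/top0.npz'));S=dict(np.load('/tmp/scene0.npz'))
for k,bw,bt in(('yellow',(320,185,365,225),(205,200,245,221)),('green',(285,145,320,180),(215,235,255,270)),('orange',(135,200,205,240),(300,230,345,260))):
    c=max(blobs(W,k,bw),key=lambda b:b[1]);d=max(blobs(T,k,bt),key=lambda b:b[1])
    z=.058 if k!='orange' else .044
    P=cloud(W)[c[2]]
    print(k,c[:2],d[:2],'plane W',onz(W,*c[0],z).round(4),'plane T',onz(T,*d[0],z).round(4),'tri',[x.round(4) for x in tri(W,c[0],T,d[0])],'depth med',np.median(P,0).round(4))
E
```

```text
yellow (array([342.3, 213.6]), 514) (array([222.1, 215.1]), 154) plane W [0.4825 0.3332 0.058 ] plane T [0.4861 0.3337 0.058 ] tri [array([0.4857, 0.3339, 0.0529]), np.float64(0.0032)] depth med [0.4825 0.3334 0.0575]
green (array([301.4, 164.6]), 536) (array([232.9, 250. ]), 169) plane W [0.3924 0.2959 0.058 ] plane T [0.3922 0.2958 0.058 ] tri [array([0.3923, 0.2959, 0.0578]), np.float64(0.0003)] depth med [0.3925 0.2958 0.0576]
orange (array([168.1, 222.4]), 764) (array([323.6, 243.5]), 236) plane W [0.4225 0.0622 0.044 ] plane T [0.4226 0.053  0.044 ] tri [array([0.4249, 0.0533, 0.03  ]), np.float64(0.001)] depth med [0.4229 0.0618 0.0426]
```

```bash

python3 -m crank '{"offset":[[0,0,-0.04],[0,0,-0.04]],"rot":[[0,0,-0.0925],[0,0,-0.0925]],"gripper":[1,1]}'
python3 -m crank '{"offset":[[-0.067,-0.086,0],[-0.067,-0.086,0],[-0.067,-0.086,0],[-0.067,-0.086,0],[-0.067,-0.086,0],[-0.067,-0.086,0],[-0.067,-0.086,0],[0,0,0]],"rot":[[0,0,0],[0,0,0],[0,0,0],[0,0,0],[0,0,0],[0,0,0],[0,0,0],[0,0,0]],"gripper":[1,1,1,1,1,1,1,1]}'
python3 - <<'E'
from h import *
plan((.64,.02,.36),90)
g=snap('wrist','w2.png');np.savez('/tmp/w2.npz',**g)
E
```

```text
time_s: 1.65
tcp_pos: [0.404, 0.3211, 0.3626]
orientation: [-0.005, 1.0, -0.0, -0.0]
contact_force: [-0.2, -0.2, -0.1]
gripper_width: 0.0869
finger_force: 0.0
time_s: 2.65
tcp_pos: [0.6414, 0.0155, 0.3608]
orientation: [0.002, 1.0, -0.002, -0.001]
contact_force: [-0.5, 0.7, 0.4]
gripper_width: 0.0867
finger_force: 0.0
t 2.6 tcp [0.6414 0.0155 0.3608] cur yaw 89.8 q6 1.60 F [-0.5  0.7  0.4] w 0.0867 -> ROT [-0.002 -0.001 -0.003] OFF [0.003 0.009 0.002] | rows>=0.1 0.0
```

View pics/w2.png

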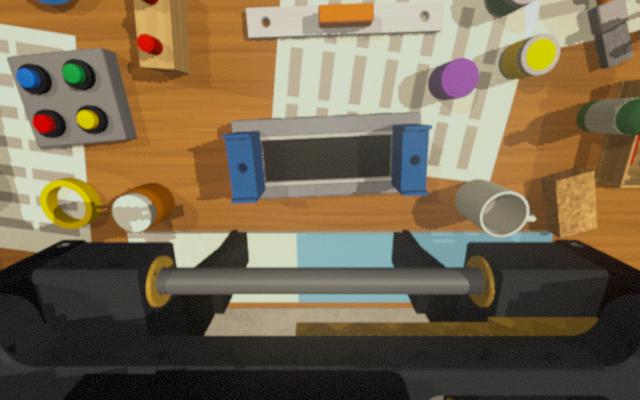

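This view shows the pillar holes at (243,168) and (415,160), the bed between them, the bar holes at (265,21) and (425,14), the bar grip at (346,14), the keys at left and one pin head at (149,44).

```bash
cat >> h.py <<'E'
def dark(g,u,v,r=9,dv=45):
    """centroid of a dark spot near (u,v)"""
    u,v=int(round(u)),int(round(v)); I=g['image'].astype(float).mean(2); p=I[max(v-r,0):v+r+1,u-r:u+r+1]
    thr=(p.min()+np.median(p))/2; n,l,s,c=cv2.connectedComponentsWithStats((p<thr).astype(np.uint8))
    d=[(np.hypot(*(c[i]-[u-(u-r),v-max(v-r,0)])),i) for i in range(1,n) if s[i,4]>4]
    i=min(d)[1]; m=(l==i); w=(thr-p)*m; yy,xx=np.nonzero(m)
    return np.array([(xx*w[m]).sum()/w[m].sum()+u-r,(yy*w[m]).sum()/w[m].sum()+max(v-r,0)]),int(s[i,4])
E
python3 - <<'E'
from h import *
W=dict(np.load('/tmp/w2.npz'));T=dict(np.load('/tmp/top0.npz'));S=dict(np.load('/tmp/scene0.npz'))
for n,w,t,z in(('eyeR',(243,168),(382,164),.112),('eyeL',(415,160),(291.5,164),.112),('barR',(265,21),(367,246),.012),('barL',(425,14),(279.5,244),.012)):
    a,na=dark(W,*w);b,nb=dark(T,*t,5)
    print(n,a.round(1),na,b.round(1),nb,'W',onz(W,*a,z).round(4),'T',onz(T,*b,z).round(4),'tri',[x.round(4) for x in tri(W,a,T,b)])
for col in('blue','green','red','yellow'):
    c=max(blobs(W,col,(5,50,115,140)),key=lambda b:b[1])
    print(col,c[0],c[1],'W',onz(W,*c[0],.058).round(4),'dep',np.median(cloud(W)[c[2]],0).round(4))
c=max(blobs(W,'orange',(315,0,380,30)),key=lambda b:b[1]);print('grip',c[0],c[1],onz(W,*c[0],.044).round(4))
P=cloud(W); print('bed',P[158,325].round(4),'pillar',P[185,245].round(4),P[180,412].round(4))
# bed: dark rubber region centroid
I=W['image'].astype(int).mean(2); m=np.zeros((400,640),np.uint8); m[125:200,255:400]=(I[125:200,255:400]<62)
n,l,s,c=cv2.connectedComponentsWithStats(m);i=1+np.argmax(s[1:,4]);q=P[l==i];q=q[np.abs(q[:,2]-.05)<.006]
print('bed mean',q.mean(0).round(4),len(q),'rect',cv2.minAreaRect(q[:,:2].astype(np.float32)*1000))
E
```

```text
eyeR [242.5 167.2] 53 [382.  163.7] 15 W [ 0.6368 -0.0938  0.112 ] T [ 0.6355 -0.0944  0.112 ] tri [array([ 0.6375, -0.0952,  0.1063]), np.float64(0.0007)]
eyeL [414.1 159.7] 67 [291.6 163.3] 14 W [0.6267 0.1473 0.112 ] T [0.6259 0.148  0.112 ] tri [array([0.6272, 0.1484, 0.1081]), np.float64(0.0004)]
barR [265.7  21.6] 62 [366.9 245.5] 14 W [ 0.4284 -0.0676  0.012 ] T [ 0.4266 -0.0674  0.012 ] tri [array([ 0.4272, -0.068 ,  0.0077]), np.float64(0.0006)]
barL [425.2  14.1] 50 [278.9 244.1] 16 W [0.4192 0.1766 0.012 ] T [0.4195 0.1783 0.012 ] tri [array([0.4192, 0.1777, 0.0109]), np.float64(0.0016)]
blue [28.3 78. ] 421 W [ 0.5127 -0.4141  0.058 ] dep [ 0.5125 -0.417   0.0553]
green [73.6 73.4] 408 W [ 0.5067 -0.3457  0.058 ] dep [ 0.5061 -0.3484  0.0553]
red [ 43.6 123. ] 344 W [ 0.577  -0.4087  0.058 ] dep [ 0.5771 -0.4114  0.0552]
yellow [ 86.9 119. ] 365 W [ 0.5713 -0.3407  0.058 ] dep [ 0.5713 -0.3432  0.0552]
grip [346.   12.6] 859 [0.4259 0.0532 0.044 ]
bed [0.6336 0.0236 0.0467] pillar [ 0.6625 -0.0922  0.112 ] [0.6559 0.147  0.1115]
bed mean [0.6366 0.0272 0.0491] 3837 rect ((633.9974365234375, 26.242996215820312), (64.29704284667969, 201.72891235351562), 2.5499730110168457)
```

```bash

python3 -m crank '{"offset":[[0,0,0],[0,0,0],[0,0,0],[0,0,0],[0,0,0],[0,0,0],[0,0,0],[0,0,0]],"rot":[[0,0,0.11],[0,0,0.11],[0,0,0.11],[0,0,0.11],[0,0,0.11],[0,0,0.11],[0,0,0.11],[0,0,0.11]],"gripper":[1,1,1,1,1,1,1,1]}'
python3 -m crank '{"offset":[[0,0,0],[0,0,0],[0,0,0],[0,0,0],[0,0,0]],"rot":[[0,0,0.11],[0,0,0.11],[0,0,0.11],[0,0,0.11],[0,0,0]],"gripper":[1,1,1,1,1]}'
python3 - <<'E'
from h import *
plan((.485,.3325,.2),-30)
E
```

```text
time_s: 3.7
tcp_pos: [0.6396, 0.0227, 0.3625]
orientation: [0.637, 0.771, 0.001, -0.001]
contact_force: [0.1, 0.3, 1.1]
gripper_width: 0.0872
finger_force: 0.0
time_s: 4.32
tcp_pos: [0.6398, 0.022, 0.3624]
orientation: [0.859, 0.512, 0.0, -0.001]
contact_force: [0.5, -0.5, 0.6]
gripper_width: 0.0871
finger_force: 0.0
t 4.3 tcp [0.6398 0.022  0.3624] cur yaw -28.4 q6 -0.39 F [ 0.5 -0.5  0.6] w 0.0871 -> ROT [-0.001 -0.001  0.018] OFF [ 0.383 -0.579  0.325] | rows>=6.4 0.2
```

```bash

python3 -m crank '{"offset":[[0,0,0.02],[0.055,-0.083,0.03],[0.055,-0.083,0.03],[0.055,-0.083,0.03],[0.055,-0.083,0.05],[0.055,-0.083,0.055],[0.055,-0.083,0.055],[0.053,-0.081,0.055]],"rot":[[0,0,0.018],[0,0,0],[0,0,0],[0,0,0],[0,0,0],[0,0,0],[0,0,0],[0,0,0]],"gripper":[1,1,1,1,1,1,1,1]}'
python3 -m crank '{"offset":[[0,0,0],[0,0,0]],"rot":[[0,0,0],[0,0,0]],"gripper":[1,1]}'
python3 - <<'E'
from h import *
g=snap('wrist','w3.png');np.savez('/tmp/w3.npz',**g)
plan((.485,.3325,.2),-30)
for c,a,m in blobs(g,'yellow',(0,0,640,260),100): print(c,a,onz(g,*c,.058).round(4),np.median(cloud(g)[m],0).round(4))
E
```

```text
time_s: 5.32
tcp_pos: [0.4855, 0.3322, 0.1988]
orientation: [0.867, 0.498, -0.0, -0.0]
contact_force: [0.3, -0.4, -0.7]
gripper_width: 0.0873
finger_force: 0.0
time_s: 5.58
tcp_pos: [0.4871, 0.33, 0.1997]
orientation: [0.867, 0.498, -0.0, 0.0]
contact_force: [0.4, -0.5, -0.1]
gripper_width: 0.087
finger_force: 0.0
t 5.6 tcp [0.488  0.3293 0.2004] cur yaw -30.4 q6 -1.05 F [ 0.4  0.7 -0.2] w 0.0871 -> ROT [ 0.001 -0.    -0.005] OFF [ 0.003 -0.008  0.001] | rows>=0.1 0.0
[317.1 160.4] 173 [0.4993 0.3575 0.058 ] [0.4988 0.3572 0.0372]
[316.3 187.3] 1167 [0.4841 0.3332 0.058 ] [0.4842 0.3332 0.0579]
```

View pics/w3.png

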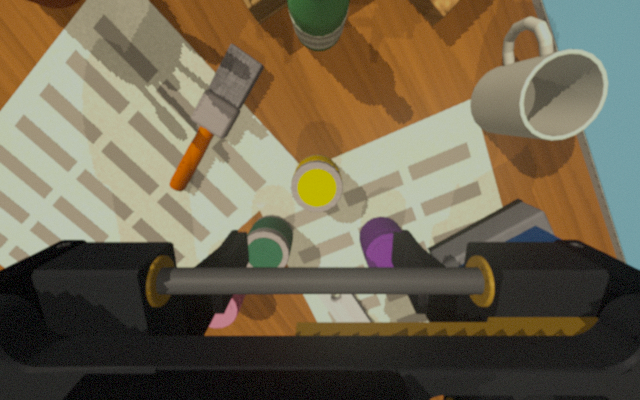

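The tin lid is at (316,187), still between the fingers and clear on both sides.

```bash

python3 -m crank '{"offset":[[0.003,-0.011,0.07],[0,0,0.09],[0,0,0.09],[0,0,0.07],[0,0,0.044],[0,0,0],[0,0,0],[0,0,0]],"rot":[[0,0,0],[0,0,0],[0,0,0],[0,0,0],[0,0,0],[0,0,0],[0,0,0],[0,0,0]],"gripper":[1,1,1,1,1,1,-1,-1]}' 25
python3 -m crank '{"offset":[[0,0,0],[0,0,0],[0,0,0],[0,0,-0.02],[0,0,-0.08],[0,0,-0.1],[0,0,-0.1],[0,0,0]],"rot":[[0,0,0],[0,0,0],[0,0,0],[0,0,0],[0,0,0],[0,0,0],[0,0,0],[0,0,0]],"gripper":[-1,-1,-1,-1,-1,-1,-1,-1]}'
python3 - <<'E'
from h import *
plan((.6291,.0907,.17),2.4)
E
```

```text
time_s: 6.62
tcp_pos: [0.4845, 0.3348, 0.0197]
orientation: [0.868, 0.497, 0.001, -0.0]
contact_force: [1.0, 0.2, -0.3]
gripper_width: 0.0744
finger_force: 0.0
time_s: 7.62
tcp_pos: [0.4855, 0.3359, 0.1728]
orientation: [0.868, 0.497, 0.004, -0.001]
contact_force: [0.2, -0.0, -1.6]
gripper_width: 0.0557
finger_force: 25.0
t 7.6 tcp [0.4855 0.3359 0.1728] cur yaw -30.4 q6 -1.05 F [ 0.2 -0.  -1.6] w 0.0557 -> ROT [ 0.003 -0.005 -0.364] OFF [-0.502  0.266  0.006] | rows>=4.7 3.2
```

```bash

python3 -m crank '{"offset":[[0,0,-0.01],[0,0,-0.01],[0,0,-0.01],[0,0,-0.01]],"rot":[[0,0,-0.091],[0,0,-0.091],[0,0,-0.091],[0,0,-0.091]],"gripper":[-1,-1,-1,-1]}'
python3 -m crank '{"offset":[[-0.084,0.044,0],[-0.084,0.044,0],[-0.084,0.044,0],[-0.084,0.044,0],[-0.084,0.044,0],[-0.082,0.046,0],[0,0,0],[0,0,0]],"rot":[[0,0,0],[0,0,0],[0,0,0],[0,0,0],[0,0,0],[0,0,0],[0,0,0],[0,0,0]],"gripper":[-1,-1,-1,-1,-1,-1,-1,-1]}'
python3 - <<'E'
from h import *
plan((.6291,.0907,.071),2.4)
E
```

```text
time_s: 8.12
tcp_pos: [0.4822, 0.3339, 0.1866]
orientation: [0.69, 0.723, -0.001, -0.0]
contact_force: [0.4, -0.2, -2.5]
gripper_width: 0.0557
finger_force: 25.0
time_s: 9.12
tcp_pos: [0.6256, 0.0896, 0.1867]
orientation: [0.692, 0.722, -0.001, -0.001]
contact_force: [0.5, -0.3, -2.3]
gripper_width: 0.0555
finger_force: 25.0
t 9.1 tcp [0.6256 0.0896 0.1867] cur yaw 2.4 q6 0.04 F [ 0.5 -0.3 -2.3] w 0.0555 -> ROT [-0.002 -0.    -0.   ] OFF [0.002 0.007 0.231] | rows>=1.9 0.0
```

```bash

python3 -m crank '{"offset":[[0.002,0.007,0.06],[0,0,0.07],[0,0,0.06],[0,0,0.03],[0,0,0.011],[0,0,0]],"rot":[[0,0,0],[0,0,0],[0,0,0],[0,0,0],[0,0,0],[0,0,0]],"gripper":[-1,-1,-1,-1,-1,-1]}'
python3 -m crank '{"offset":[[0,0,0.002],[0,0,0]],"rot":[[0,0,0],[0,0,0]],"gripper":[-1,-1]}'
```

```text
time_s: 9.88
tcp_pos: [0.6304, 0.0908, 0.0731]
orientation: [0.692, 0.722, 0.0, 0.0]
contact_force: [0.1, -0.2, -1.1]
gripper_width: 0.0553
finger_force: 25.0
time_s: 10.12
tcp_pos: [0.6306, 0.0903, 0.0724]
orientation: [0.692, 0.722, 0.001, 0.0]
contact_force: [-0.4, -0.2, -2.0]
gripper_width: 0.0555
finger_force: 25.0
```

```bash

python3 -m crank '{"offset":[[-0.001,0.001,0.003],[0,0,0.003],[0,0,0]],"rot":[[0,0,0],[0,0,0],[0,0,0]],"gripper":[-1,-1,-1]}'
python3 - <<'E'
from h import *
plan((.6291,.0907,.071),2.4)
E
```

```text
time_s: 10.5
tcp_pos: [0.6308, 0.0897, 0.0688]
orientation: [0.692, 0.722, 0.0, 0.0]
contact_force: [-0.3, 0.2, 0.7]
gripper_width: 0.0552
finger_force: 25.0
t 10.5 tcp [0.6308 0.0897 0.0688] cur yaw 2.4 q6 0.10 F [-0.3  0.2  0.7] w 0.0552 -> ROT [ 0. -0. -0.] OFF [ 0.002 -0.003 -0.004] | rows>=0.0 0.0
```

```bash

python3 -m crank '{"offset":[[0,0,0],[0,0,0],[0,0,0],[0,0,-0.06],[0,0,-0.1],[0,0,-0.1],[0,0,0],[0,0,0]],"rot":[[0,0,0],[0,0,0],[0,0,0],[0,0,0],[0,0,0],[0,0,0],[0,0,0],[0,0,0]],"gripper":[1,1,1,1,1,1,1,1]}'
python3 - <<'E'
from h import *
plan((.3924,.2959,.2),-40)
g=snap('wrist');b=blobs(g,'yellow',(150,0,500,260),100)
for c,a,m in b: print(c,a,onz(g,*c,.108).round(4),np.median(cloud(g)[m],0).round(4))
t=snap('top','t1.png')
for k,bt in(('green',(205,225,265,280)),('orange',(290,215,355,280))):
    for c,a,m in blobs(t,k,bt,60): print(k,c,a,onz(t,*c,.058 if k=='green' else .044).round(4))
E
```

```text
time_s: 11.5
tcp_pos: [0.6303, 0.0899, 0.1981]
orientation: [0.692, 0.722, -0.0, -0.0]
contact_force: [0.2, 0.5, -0.6]
gripper_width: 0.0872
finger_force: 0.0
t 11.5 tcp [0.6303 0.0899 0.1981] cur yaw 2.4 q6 0.04 F [ 0.2  0.5 -0.6] w 0.0872 -> ROT [-0.    -0.     0.471] OFF [ 0.01  -0.629 -0.004] | rows>=5.2 4.1
[320.6 173.2] 328 [0.6295 0.1173 0.108 ] [0.6299 0.1145 0.0849]
[320.2 204.3] 1621 [0.6303 0.0889 0.108 ] [0.6302 0.089  0.1078]
green [232.9 250.1] 169 [0.3919 0.2958 0.058 ]
orange [328.5 243.5] 153 [0.4232 0.0397 0.044 ]
```

```bash

python3 -m crank '{"offset":[[0,0,0],[0,0,0],[0,0,0],[0,0,0],[0,0,0]],"rot":[[0,0,0.094],[0,0,0.094],[0,0,0.094],[0,0,0.094],[0,0,0.095]],"gripper":[1,1,1,1,1]}'
python3 -m crank '{"offset":[[0.0015,-0.09,0],[0.0015,-0.09,0],[0.0015,-0.09,0],[0.0015,-0.09,0],[0.0015,-0.09,0],[0.0015,-0.09,0],[0.0015,-0.089,0],[0,0,0]],"rot":[[0,0,0],[0,0,0],[0,0,0],[0,0,0],[0,0,0],[0,0,0],[0,0,0],[0,0,0]],"gripper":[1,1,1,1,1,1,1,1]}'
python3 - <<'E'
from h import *
g=snap('wrist','w4.png')
for c,a,m in blobs(g,'green',(200,100,440,260),150): print(c,a,onz(g,*c,.058).round(4),np.median(cloud(g)[m],0).round(4))
plan((.3924,.2959,.018),-40)
E
```

```text
time_s: 12.22
tcp_pos: [0.6297, 0.0897, 0.1968]
orientation: [0.907, 0.42, -0.001, -0.0]
contact_force: [1.3, -0.4, 0.8]
gripper_width: 0.0872
finger_force: 0.0
time_s: 13.22
tcp_pos: [0.3894, 0.2985, 0.1972]
orientation: [0.905, 0.426, -0.001, -0.0]
contact_force: [0.8, -0.1, 0.1]
gripper_width: 0.0871
finger_force: 0.0
[324.9 188.3] 1046 [0.3932 0.2959 0.058 ] [0.3931 0.2959 0.0578]
t 13.3 tcp [0.3914 0.2966 0.1975] cur yaw -39.8 q6 -1.41 F [ 0.5 -0.5 -0.4] w 0.0872 -> ROT [0.    0.001 0.002] OFF [0.    0.002 0.359] | rows>=3.0 0.0
```

View pics/w4.png

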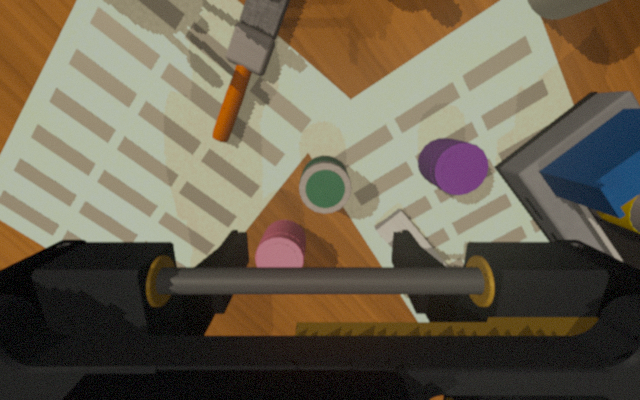

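The green tin lid is at (325,188). The pink tin is at (281,245) and the bar end near (400,225). I check their clearance to the fingers.

```bash
python3 - <<'E'
from h import *
g=get_image('wrist')
for p in((398,212),(378,230)): print(onz(g,*p,.012).round(3))
print(onz(g,281,252,.058).round(3))
for s in(1,-1): print('finger',np.array([.3925,.296])+s*.058*np.array([.766,-.643]))
E
```

```text
[0.439 0.202 0.012]
[0.406 0.199 0.012]
[0.31  0.268 0.058]
finger [0.436928 0.258706]
finger [0.348072 0.333294]
```

```bash

python3 -m crank '{"offset":[[0,0.003,0.07],[0,0,0.09],[0,0,0.09],[0,0,0.07],[0,0,0.04],[0,0,0],[0,0,0],[0,0,0]],"rot":[[0,0,0],[0,0,0],[0,0,0],[0,0,0],[0,0,0],[0,0,0],[0,0,0],[0,0,0]],"gripper":[1,1,1,1,1,1,-1,-1]}' 25
python3 -m crank '{"offset":[[0,0,0],[0,0,0],[0,0,0],[0,0,-0.02],[0,0,-0.1],[0,0,-0.1],[0,0,-0.12],[0,0,0]],"rot":[[0,0,0],[0,0,0],[0,0,0],[0,0,0],[0,0,0],[0,0,0],[0,0,0],[0,0,0]],"gripper":[-1,-1,-1,-1,-1,-1,-1,-1]}'
python3 - <<'E'
from h import *
plan((.6345,-.0371,.19),2.4)
E
```

```text
time_s: 14.32
tcp_pos: [0.3952, 0.2954, 0.0197]
orientation: [0.906, 0.422, 0.001, -0.0]
contact_force: [0.2, 0.4, 0.4]
gripper_width: 0.0743
finger_force: 0.0
time_s: 15.32
tcp_pos: [0.3969, 0.2969, 0.1935]
orientation: [0.906, 0.422, 0.004, -0.002]
contact_force: [0.4, 0.0, -1.7]
gripper_width: 0.0556
finger_force: 25.0
t 15.3 tcp [0.3969 0.2969 0.1935] cur yaw -40.0 q6 -1.40 F [ 0.4  0.  -1.7] w 0.0556 -> ROT [ 0.002 -0.006 -0.471] OFF [-0.687  0.447  0.007] | rows>=6.8 4.1
```

```bash

python3 -m crank '{"offset":[[0,0,0],[0,0,0],[0,0,0],[0,0,0],[0,0,0]],"rot":[[0,0,-0.094],[0,0,-0.094],[0,0,-0.094],[0,0,-0.094],[0,0,-0.095]],"gripper":[-1,-1,-1,-1,-1]}'
python3 -m crank '{"offset":[[-0.086,0.056,0],[-0.086,0.056,0],[-0.086,0.056,0],[-0.086,0.056,0],[-0.086,0.056,0],[-0.086,0.056,0],[-0.086,0.056,0],[-0.085,0.055,0]],"rot":[[0,0,0],[0,0,0],[0,0,0],[0,0,0],[0,0,0],[0,0,0],[0,0,0],[0,0,0]],"gripper":[-1,-1,-1,-1,-1,-1,-1,-1]}'
python3 -m crank '{"offset":[[0,0,0],[0,0,0]],"rot":[[0,0,0],[0,0,0]],"gripper":[-1,-1]}'
python3 - <<'E'
from h import *
plan((.6345,-.0371,.0685),2.4)
E
```

```text
time_s: 15.95
tcp_pos: [0.3934, 0.2941, 0.187]
orientation: [0.691, 0.723, -0.001, 0.0]
contact_force: [0.1, 0.6, -2.0]
gripper_width: 0.0556
finger_force: 25.0
time_s: 16.95
tcp_pos: [0.6318, -0.0401, 0.1867]
orientation: [0.692, 0.722, -0.001, -0.001]
contact_force: [0.2, 0.8, -1.0]
gripper_width: 0.0552
finger_force: 25.0
time_s: 17.2
tcp_pos: [0.6308, -0.0389, 0.187]
orientation: [0.693, 0.721, -0.001, -0.001]
contact_force: [-0.2, 0.2, -2.7]
gripper_width: 0.0555
finger_force: 25.0
t 17.2 tcp [ 0.6308 -0.0389  0.187 ] cur yaw 2.3 q6 0.35 F [-0.2  0.2 -2.7] w 0.0555 -> ROT [-0.002 -0.    -0.001] OFF [0.003 0.007 0.237] | rows>=2.0 0.0
```

```bash

python3 -m crank '{"offset":[[0.003,0.007,0.06],[0,0,0.07],[0,0,0.06],[0,0,0.03],[0,0,0.011],[0,0,0.004],[0,0,0],[0,0,0]],"rot":[[0,0,0],[0,0,0],[0,0,0],[0,0,0],[0,0,0],[0,0,0],[0,0,0],[0,0,0]],"gripper":[-1,-1,-1,-1,-1,-1,-1,-1]}'
python3 -m crank '{"offset":[[-0.001,0,0.003],[0,0,0]],"rot":[[0,0,0],[0,0,0]],"gripper":[-1,-1]}'
```

```text
time_s: 18.2
tcp_pos: [0.6359, -0.0373, 0.0719]
orientation: [0.692, 0.722, 0.001, 0.0]
contact_force: [0.4, 0.7, -1.9]
gripper_width: 0.0556
finger_force: 25.0
time_s: 18.45
tcp_pos: [0.6353, -0.0378, 0.0696]
orientation: [0.692, 0.722, 0.0, -0.0]
contact_force: [-0.6, -0.3, -2.5]
gripper_width: 0.0555
finger_force: 25.0
```

```bash

python3 -m crank '{"offset":[[0,0,0.003],[0,0,0]],"rot":[[0,0,0],[0,0,0]],"gripper":[-1,-1]}'
python3 -m crank '{"offset":[[0,0,0],[0,0,0],[0,0,0],[0,0,-0.06],[0,0,-0.1],[0,0,-0.12],[0,0,-0.04],[0,0,0]],"rot":[[0,0,0],[0,0,0],[0,0,0],[0,0,0],[0,0,0],[0,0,0],[0,0,0],[0,0,0]],"gripper":[1,1,1,1,1,1,1,1]}'
python3 - <<'E'
from h import *
g=snap('wrist','w5.png')
for k in('green','yellow'):
  for c,a,m in blobs(g,k,(100,0,540,260),150): print(k,c,a,onz(g,*c,.108).round(4),np.median(cloud(g)[m],0).round(4))
plan((.424,.0545,.2),2.2)
E
```

```text
time_s: 18.7
tcp_pos: [0.6354, -0.0379, 0.0691]
orientation: [0.692, 0.722, 0.0, -0.0]
contact_force: [-2.1, 0.5, 4.8]
gripper_width: 0.0558
finger_force: 25.0
time_s: 19.7
tcp_pos: [0.636, -0.0379, 0.2291]
orientation: [0.692, 0.722, 0.001, 0.001]
contact_force: [0.6, 0.0, -1.3]
gripper_width: 0.0874
finger_force: 0.0
green [318.8 193.9] 1208 [ 0.635  -0.0378  0.108 ] [ 0.6349 -0.0377  0.1079]
yellow [319.4  54.3] 1967 [0.6302 0.0889 0.108 ] [0.6304 0.0888 0.1079]
t 19.8 tcp [ 0.635  -0.0375  0.2272] cur yaw 2.4 q6 0.33 F [-0.6 -0.4 -1.3] w 0.0873 -> ROT [-0.    -0.     0.002] OFF [ 0.2   -0.415  0.054] | rows>=3.9 0.0
```

View pics/w5.png

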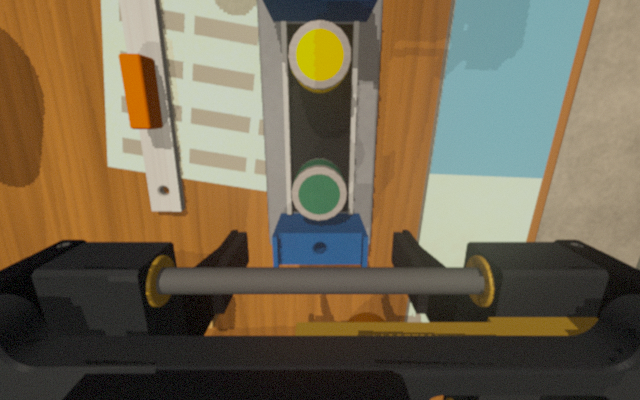

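Both tins stand on the bed: yellow at (320,54), green at (319,193). The bar at (150,110) now looks turned relative to the bed, so it has been knocked; I re-measure it from above.

```bash

python3 -m crank '{"offset":[[0,-0.04,-0.05],[0,-0.08,-0.05],[0,-0.09,-0.05],[0.01,-0.09,-0.05],[0.01,-0.08,0],[0,0,0],[0,0,0]],"rot":[[0,0,0],[0,0,0],[0,0,0],[0,0,0],[0,0,0],[0,0,0],[0,0,0]],"gripper":[1,1,1,1,1,1,1]}'
python3 - <<'E'
from h import *
g=snap('wrist','w6.png');np.savez('/tmp/w6.npz',**g)
for c,a,m in blobs(g,'orange',(150,0,490,260),150): print(c,a,onz(g,*c,.044).round(4),np.median(cloud(g)[m],0).round(4))
plan((.424,.0545,.2),2.2)
E
```

```text
time_s: 20.62
tcp_pos: [0.4468, -0.0355, 0.3258]
orientation: [0.692, 0.722, -0.001, -0.001]
contact_force: [0.4, 0.5, 0.2]
gripper_width: 0.087
finger_force: 0.0
[176.2 116.6] 4943 [0.2338 0.0274 0.044 ] [ 0.2101  0.0271 -0.0006]
[203.  24.] 387 [0.2812 0.149  0.044 ] [ 0.2674  0.159  -0.0006]
[308.5 103. ] 769 [0.4255 0.0544 0.044 ] [0.4255 0.0544 0.0432]
[193.8 243.6] 278 [ 0.2435 -0.1741  0.044 ] [ 0.2259 -0.1962 -0.0008]
t 20.7 tcp [ 0.447  -0.036   0.3262] cur yaw 2.3 q6 -0.16 F [ 0.8 -0.8 -0.1] w 0.0871 -> ROT [-0.001 -0.     0.001] OFF [ 0.183 -0.039  0.252] | rows>=2.6 0.0
```

View pics/w6.png

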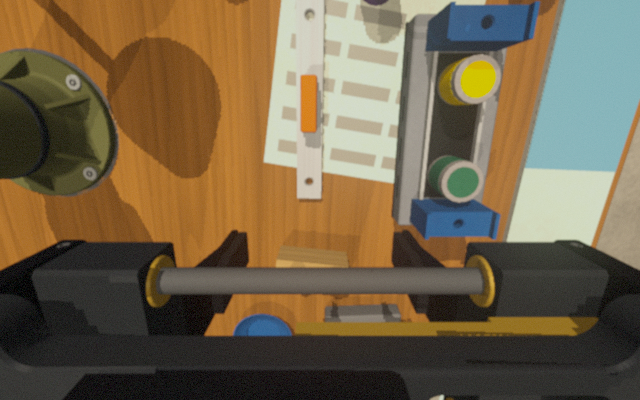

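Here the bar is parallel to the bed, not knocked: its holes are at (309,181) and (309,14), the pillar holes at (459,222) and (488,22).

```bash
python3 - <<'E'
from h import *
W=dict(np.load('/tmp/w6.npz'))
r={}
for n,w,z in(('eyeR',(459,222),.112),('eyeL',(488,22),.112),('barR',(309,181),.012),('barL',(309.5,14),.012)):
    a,na=dark(W,*w,8); r[n]=onz(W,*a,z); print(n,a.round(1),na,r[n].round(4))
for k in('eye','bar'):
    d=r[k+'L']-r[k+'R'];print(k,'mid',((r[k+'L']+r[k+'R'])/2).round(4),'len %.4f ang %.2f'%(np.hypot(d[0],d[1]),np.degrees(np.arctan2(d[1],d[0]))))
plan((.424,.0545,.12),2.2)
E
```

```text
eyeR [458.3 222. ] 45 [ 0.6369 -0.0926  0.112 ]
eyeL [486.4  22.1] 96 [0.6262 0.148  0.112 ]
barR [308.5 180.7] 40 [ 0.4281 -0.067   0.012 ]
barL [308.1  12.2] 51 [0.4197 0.1779 0.012 ]
eye mid [0.6316 0.0277 0.112 ] len 0.2408 ang 92.56
bar mid [0.4239 0.0554 0.012 ] len 0.2450 ang 91.97
t 20.7 tcp [ 0.447  -0.036   0.3262] cur yaw 2.3 q6 -0.16 F [ 0.8 -0.8 -0.1] w 0.0871 -> ROT [-0.001 -0.     0.001] OFF [ 0.183 -0.039  0.412] | rows>=3.8 0.0
```

```bash

python3 -m crank '{"offset":[[0.061,-0.013,0.05],[0.061,-0.013,0.09],[0.061,-0.013,0.09],[0,0,0.1],[0,0,0.1],[0,0,0.08],[0,0,0],[0,0,0]],"rot":[[0,0,0],[0,0,0],[0,0,0],[0,0,0],[0,0,0],[0,0,0],[0,0,0],[0,0,0]],"gripper":[1,1,1,1,1,1,1,1]}'
python3 - <<'E'
from h import *
plan((.4239,.055,.018),2.1)
E
```

```text
time_s: 21.68
tcp_pos: [0.4249, 0.0552, 0.0735]
orientation: [0.693, 0.721, 0.001, 0.0]
contact_force: [-0.0, 0.0, -0.3]
gripper_width: 0.0867
finger_force: 0.0
t 21.7 tcp [0.4249 0.0552 0.0735] cur yaw 2.3 q6 -0.19 F [-0.   0.  -0.3] w 0.0867 -> ROT [ 0.001 -0.001  0.003] OFF [-0.    -0.002  0.111] | rows>=0.9 0.0
```

```bash

python3 -m crank '{"offset":[[0,-0.002,0.06],[0,0,0.05],[0,0,0],[0,0,0],[0,0,0],[0,0,0],[0,0,0],[0,0,0]],"rot":[[0,0,0.003],[0,0,0],[0,0,0],[0,0,0],[0,0,0],[0,0,0],[0,0,0],[0,0,0]],"gripper":[1,1,1,-1,-1,-1,-1,-1]}' 45
python3 -m crank '{"offset":[[0,0,0],[0,0,0],[0,0,0]],"rot":[[0,0,0],[0,0,0],[0,0,0]],"gripper":[-1,-1,-1]}'
python3 - <<'E'
from h import *
plan((.4239,.055,.21),2.1)
E
```

```text
time_s: 22.68
tcp_pos: [0.4225, 0.0554, 0.0171]
orientation: [0.694, 0.72, -0.0, -0.001]
contact_force: [-0.1, 0.1, 0.4]
gripper_width: 0.0448
finger_force: 0.0
time_s: 23.05
tcp_pos: [0.423, 0.0553, 0.0172]
orientation: [0.694, 0.72, 0.0, -0.0]
contact_force: [2.0, -0.7, -1.2]
gripper_width: 0.0238
finger_force: 45.0
t 23.1 tcp [0.423  0.0553 0.0172] cur yaw 2.1 q6 -0.07 F [ 2.  -0.7 -1.2] w 0.0238 -> ROT [ 0. -0.  0.] OFF [-0.001  0.002 -0.386] | rows>=3.2 0.0
```

```bash

python3 -m crank '{"offset":[[0,0,-0.03],[0,0,-0.06],[0,0,-0.08],[0,0,-0.08],[0,0,-0.08],[0,0,0],[0,0,0]],"rot":[[0,0,0],[0,0,0],[0,0,0],[0,0,0],[0,0,0],[0,0,0],[0,0,0]],"gripper":[-1,-1,-1,-1,-1,-1,-1]}'
python3 - <<'E'
from h import *
plan((.6317,.0272,.17),2.45)
E
```

```text
time_s: 23.92
tcp_pos: [0.4212, 0.0549, 0.1805]
orientation: [0.694, 0.72, -0.001, -0.001]
contact_force: [0.1, 0.6, -4.1]
gripper_width: 0.0236
finger_force: 45.0
t 23.9 tcp [0.4212 0.0549 0.1805] cur yaw 2.1 q6 -0.32 F [ 0.1  0.6 -4.1] w 0.0236 -> ROT [-0.002  0.    -0.004] OFF [-0.073  0.418  0.021] | rows>=3.5 0.0
```

```bash

python3 -m crank '{"offset":[[-0.012,0.05,0],[-0.012,0.07,0],[-0.012,0.08,0],[-0.012,0.08,0],[-0.012,0.08,0],[-0.013,0.058,0],[0,0,0],[0,0,0]],"rot":[[-0.002,0,-0.004],[0,0,0],[0,0,0],[0,0,0],[0,0,0],[0,0,0],[0,0,0],[0,0,0]],"gripper":[-1,-1,-1,-1,-1,-1,-1,-1]}'
python3 - <<'E'
from h import *
g=snap('wrist','w7.png');np.savez('/tmp/w7.npz',**g)
plan((.6317,.0272,.135),2.45)
E
```

```text
time_s: 24.92
tcp_pos: [0.6313, 0.0273, 0.1804]
orientation: [0.692, 0.722, -0.001, -0.0]
contact_force: [-0.7, 1.1, -4.5]
gripper_width: 0.0239
finger_force: 45.0
t 25.0 tcp [0.6314 0.0276 0.181 ] cur yaw 2.5 q6 0.24 F [ 0.3 -0.1 -4.7] w 0.0235 -> ROT [-0. -0.  0.] OFF [-0.001  0.001  0.092] | rows>=0.8 0.0
```

View pics/w7.png

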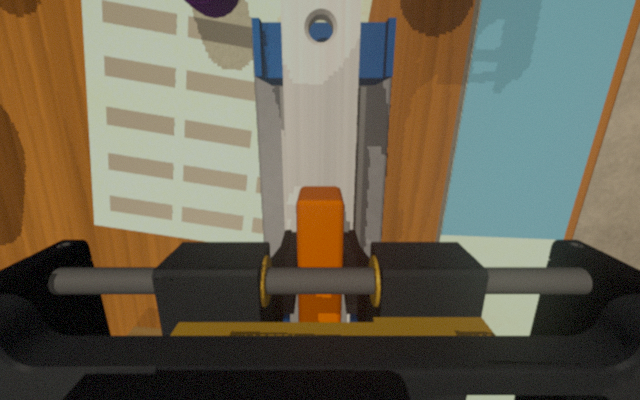

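The bar is over the pillars. Only its left hole (320,25) can be seen, with blue pillar through it.

```bash
python3 - <<'E'
from h import *
g=dict(np.load('/tmp/w7.npz'));s=get_state();zt=s['tcp_pos'][2]-.0172+.012
hsv=cv2.cvtColor(g['image'],cv2.COLOR_RGB2HSV)[8:44,300:341]
I=g['image'][8:44,300:341].astype(int); m=((I.mean(2)<120)).astype(np.uint8)
n,l,st,c=cv2.connectedComponentsWithStats(m); i=min(range(1,n),key=lambda i:np.hypot(*(c[i]-[20,18])))
e=cv2.minEnclosingCircle(np.argwhere(l==i)[:,::-1].astype(np.float32)); print(st[i],e)
u,v=e[0][0]+300,e[0][1]+8
print('hole',onz(g,u,v,zt).round(4),'dep plate',dep(g,340,60).round(4),'expect rel tcp',(onz(g,u,v,zt)-s['tcp_pos']).round(4))
E
```

```text
[  7   2  26  32 621] ((20.0, 17.5), 16.007909774780273)
hole [0.6259 0.1471 0.1758] dep plate [0.637  0.1318 0.1755] expect rel tcp [-0.0055  0.1195 -0.0052]
```

```bash

python3 -m crank '{"offset":[[-0.001,0.001,0.04],[0,0,0.035],[0,0,0.02],[0,0,0.004],[0,0,0],[0,0,0]],"rot":[[0,0,0],[0,0,0],[0,0,0],[0,0,0],[0,0,0],[0,0,0]],"gripper":[-1,-1,-1,-1,-1,-1]}'
python3 -m crank '{"offset":[[0,0,0.003],[0,0,0]],"rot":[[0,0,0],[0,0,0]],"gripper":[-1,-1]}'
python3 - <<'E'
from h import *
plan((.6317,.0272,.129),2.45)
E
```

```text
time_s: 25.72
tcp_pos: [0.6341, 0.0271, 0.1336]
orientation: [0.692, 0.722, 0.001, 0.001]
contact_force: [-0.6, 0.1, -4.2]
gripper_width: 0.0234
finger_force: 45.0
time_s: 25.98
tcp_pos: [0.6336, 0.0273, 0.1315]
orientation: [0.692, 0.722, 0.001, 0.001]
contact_force: [-0.3, 0.3, -4.4]
gripper_width: 0.0236
finger_force: 45.0
t 26.0 tcp [0.6336 0.0273 0.1315] cur yaw 2.5 q6 0.27 F [-0.3  0.3 -4.4] w 0.0236 -> ROT [ 0.002 -0.     0.   ] OFF [ 0.    -0.004  0.005] | rows>=0.1 0.0
```

```bash

python3 -m crank '{"offset":[[0,-0.004,0.002],[0,0,0],[0,0,0]],"rot":[[0,0,0],[0,0,0],[0,0,0]],"gripper":[-1,-1,-1]}'
python3 -m crank '{"offset":[[0,0,0.003],[0,0,0],[0,0,0]],"rot":[[0,0,0],[0,0,0],[0,0,0]],"gripper":[-1,-1,-1]}'
python3 - <<'E'
from h import *
plan((.6317,.0272,.129),2.45)
E
```

```text
time_s: 26.35
tcp_pos: [0.6316, 0.0272, 0.1304]
orientation: [0.692, 0.722, 0.001, 0.001]
contact_force: [0.4, 0.3, -3.6]
gripper_width: 0.0241
finger_force: 45.0
time_s: 26.72
tcp_pos: [0.6318, 0.0272, 0.1293]
orientation: [0.692, 0.722, 0.001, 0.001]
contact_force: [-1.1, 0.4, -0.0]
gripper_width: 0.0233
finger_force: 45.0
t 26.7 tcp [0.6318 0.0272 0.1293] cur yaw 2.5 q6 0.27 F [-1.1  0.4 -0. ] w 0.0233 -> ROT [ 0.002 -0.     0.   ] OFF [ 0.    -0.     0.001] | rows>=0.0 0.0
```

```bash

python3 -m crank '{"offset":[[0,0,0],[0,0,0],[0,0,0],[0,0,-0.04],[0,0,-0.1],[0,0,-0.12],[0,0,-0.12],[0,0,0]],"rot":[[0,0,0],[0,0,0],[0,0,0],[0,0,0],[0,0,0],[0,0,0],[0,0,0],[0,0,0]],"gripper":[1,1,1,1,1,1,1,1]}'
python3 -m crank '{"offset":[[-0.07,0,0],[-0.09,0,0],[-0.09,0,0],[-0.05,0,0],[0,0,0],[0,0,0]],"rot":[[0,0,0],[0,0,0],[0,0,0],[0,0,0],[0,0,0],[0,0,0]],"gripper":[1,1,1,1,1,1]}'
python3 - <<'E'
from h import *
plan((.6317,-.1,.3),2.45)
g=snap('wrist','w8.png');np.savez('/tmp/w8.npz',**g)
E
```

```text
time_s: 27.72
tcp_pos: [0.6336, 0.0257, 0.3259]
orientation: [0.692, 0.722, 0.005, 0.004]
contact_force: [0.7, -1.3, -0.5]
gripper_width: 0.0861
finger_force: 0.0
time_s: 28.48
tcp_pos: [0.6379, -0.1211, 0.3188]
orientation: [0.691, 0.723, 0.001, 0.0]
contact_force: [-0.6, 0.4, -0.7]
gripper_width: 0.0871
finger_force: 0.0
t 28.5 tcp [ 0.6379 -0.1211  0.3188] cur yaw 2.6 q6 0.45 F [-0.6  0.4 -0.7] w 0.0871 -> ROT [ 0.001 -0.001  0.001] OFF [ 0.043 -0.011  0.038] | rows>=0.5 0.0
```

View pics/w8.png

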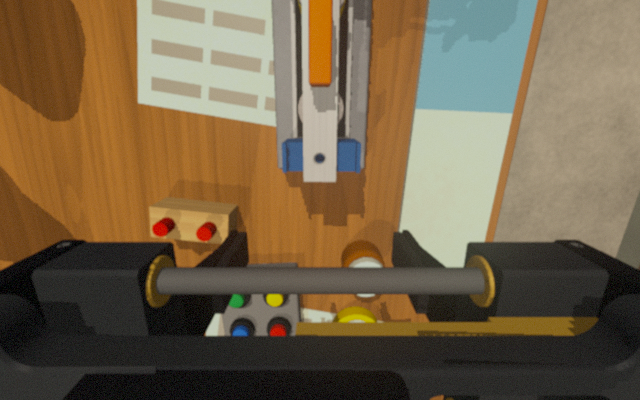

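The bar rests on both pillars with its right hole dark at (319,158), and the pin heads are at (162,228) and (206,232).

```bash
python3 - <<'E'
from h import *
g=dict(np.load('/tmp/w8.npz'));T=snap('top')
a,n=dark(g,319,158,9);print('barR',a,n,onz(g,*a,.124).round(4))
for u,v in((367,165),(280,165)):
    try: print('T',dark(T,u,v,6),onz(T,*dark(T,u,v,6)[0],.124).round(4))
    except Exception as e: print(e)
P=cloud(g)
for nm,G,bx in(('W',g,(140,205,225,248)),('T',T,(410,215,440,265))):
  Q=cloud(G)
  for c,ar,m in blobs(G,'red',bx,20):
    q=Q[m]; t=q[(q[:,2]>.074)&(q[:,2]<.09)]
    # top-face pixels: triangulate by plane
    print(nm,c,ar,'plane.075',onz(G,*c,.075).round(4),'toppts',len(t),t.mean(0).round(4),((t.min(0)+t.max(0))/2).round(4))
E
```

```text
barR [319.16854306 157.84582109] 77 [ 0.636  -0.0957  0.124 ]
T (array([361.62040816, 160.53469388]), 15) [ 0.6382 -0.0387  0.124 ]
T (array([285.018, 170.55 ]), 7) [0.6014 0.163  0.124 ]
W [162.1 226.9] 214 plane.075 [ 0.409  -0.2156  0.075 ] toppts 167 [ 0.4088 -0.2165  0.079 ] [ 0.4082 -0.2166  0.0777]
W [205.4 231.4] 200 plane.075 [ 0.4725 -0.2199  0.075 ] toppts 162 [ 0.4724 -0.2203  0.0789] [ 0.4718 -0.2204  0.0777]
T [426.8 229.6] 60 plane.075 [ 0.4685 -0.2217  0.075 ] toppts 52 [ 0.4681 -0.221   0.0784] [ 0.4683 -0.2215  0.0795]
T [424.9 253.4] 60 plane.075 [ 0.4045 -0.2167  0.075 ] toppts 54 [ 0.4042 -0.2157  0.0787] [ 0.4037 -0.2168  0.0791]
```

```bash
python3 - <<'E'
from h import *
plan((.471,-.2205,.2),-3.5)
E
python3 -m crank '{"offset":[[-0.03,-0.06,0.03],[-0.03,-0.07,0.04],[-0.04,-0.07,0.04],[-0.04,-0.07,0.05],[-0.03,-0.06,0.05],[0,0,0.02],[0,0,0],[0,0,0]],"rot":[[0,0,0],[0,0,0],[0,0,0],[0,0,0],[0,0,0],[0,0,0.068],[0,0,0],[0,0,0]],"gripper":[0.15,0.15,0.15,0.15,0.15,0.15,0.15,0.15]}' 30
python3 - <<'E'
from h import *
plan((.471,-.2205,.2),-3.5)
g=snap('wrist','w9.png')
for c,ar,m in blobs(g,'red',(150,60,490,250),60):
    q=cloud(g)[m]; t=q[(q[:,2]>.0765)&(q[:,2]<.085)]
    e=np.argwhere(m)[:,::-1]
    print(c,ar,onz(g,*c,.075).round(4),'top',len(t),t.mean(0).round(4),((t.min(0)+t.max(0))/2).round(4))
E
```

```text
t 28.6 tcp [ 0.6381 -0.1205  0.3187] cur yaw 2.7 q6 0.46 F [-0.1  0.2  0.6] w 0.0869 -> ROT [ 0.001 -0.001  0.069] OFF [-0.22  -0.321  0.237] | rows>=3.8 0.6
time_s: 29.58
tcp_pos: [0.4777, -0.214, 0.204]
orientation: [0.728, 0.686, 0.001, 0.001]
contact_force: [-0.3, -0.7, -0.4]
gripper_width: 0.05
finger_force: 0.0
t 29.6 tcp [ 0.4777 -0.214   0.204 ] cur yaw -3.4 q6 0.40 F [-0.3 -0.7 -0.4] w 0.0500 -> ROT [ 0.002 -0.     0.001] OFF [-0.014 -0.013  0.008] | rows>=0.2 0.0
[251.3 199.2] 282 [ 0.4068 -0.2176  0.075 ] top 271 [ 0.4077 -0.217   0.0791] [ 0.4075 -0.217   0.079 ]
[313.9 200. ] 209 [ 0.4712 -0.2223  0.075 ] top 201 [ 0.4712 -0.2213  0.0792] [ 0.471  -0.2214  0.0794]
```

View pics/w9.png

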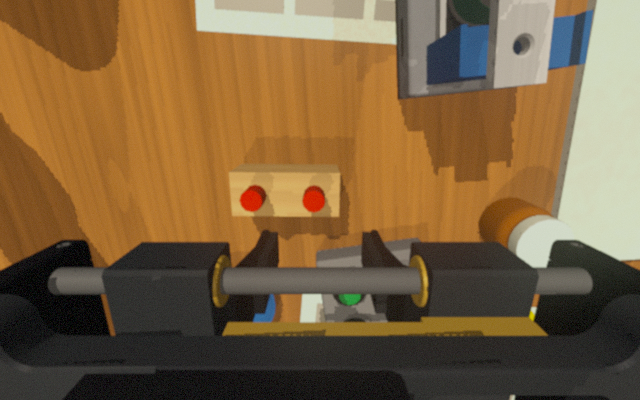

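Pin heads are at (251,199) and (314,200) with tops at z 0.079. I take the right-hand one.

```bash
python3 - <<'E'
from h import *
plan((.4712,-.2215,.058),-3.5)
E
python3 -m crank '{"offset":[[-0.016,-0.012,0.02],[0,0,0.09],[0,0,0.09],[0,0,0.06],[0,0,0],[0,0,0]],"rot":[[0,0,0],[0,0,0],[0,0,0],[0,0,0],[0,0,0],[0,0,0]],"gripper":[0.15,0.15,0.15,0.15,0.15,0.15]}'
python3 - <<'E'
from h import *
plan((.4712,-.2215,.058),-3.5)
E
```

```text
t 29.6 tcp [ 0.4778 -0.2143  0.2041] cur yaw -3.5 q6 0.40 F [-0.9 -0.9 -0.1] w 0.0498 -> ROT [ 0.002 -0.     0.001] OFF [-0.015 -0.012  0.292] | rows>=2.4 0.0
time_s: 30.38
tcp_pos: [0.471, -0.2233, 0.0744]
orientation: [0.729, 0.684, 0.001, 0.001]
contact_force: [0.4, -0.9, -0.3]
gripper_width: 0.0502
finger_force: 0.0
t 30.4 tcp [ 0.471  -0.2233  0.0744] cur yaw -3.7 q6 0.60 F [ 0.4 -0.9 -0.3] w 0.0502 -> ROT [ 0.002  0.    -0.002] OFF [0.004 0.    0.033] | rows>=0.3 0.0
```

```bash

python3 -m crank '{"offset":[[0.004,0,0.033],[0,0,0],[0,0,0],[0,0,0],[0,0,0],[0,0,0]],"rot":[[0.002,0,0],[0,0,0],[0,0,0],[0,0,0],[0,0,0],[0,0,0]],"gripper":[0.15,0.15,-1,-1,-1,-1]}' 40
python3 - <<'E'
from h import *
plan((.4712,-.2215,.2),-3.5)
E
python3 -m crank '{"offset":[[0,0,-0.03],[0,0,-0.06],[0,0,-0.07],[0,0,-0.07],[0,0,-0.07],[0,0,-0.04],[0,0,0],[0,0,0]],"rot":[[0,0,0],[0,0,0],[0,0,0],[0,0,0],[0,0,0],[0,0,0],[0,0,0],[0,0,0]],"gripper":[-1,-1,-1,-1,-1,-1,-1,-1]}'
python3 - <<'E'
from h import *
plan((.6367,-.095,.215),2.4)
snap('scene','s1.png')
E
```

```text
time_s: 31.12
tcp_pos: [0.4709, -0.2204, 0.0571]
orientation: [0.729, 0.684, 0.0, -0.0]
contact_force: [-0.4, 0.0, 0.8]
gripper_width: 0.0232
finger_force: 40.0
t 31.1 tcp [ 0.4709 -0.2204  0.0571] cur yaw -3.6 q6 0.62 F [-0.4  0.   0.8] w 0.0232 -> ROT [-0.    -0.    -0.001] OFF [-0.002  0.001 -0.286] | rows>=2.4 0.0
time_s: 32.12
tcp_pos: [0.4703, -0.2203, 0.2263]
orientation: [0.729, 0.684, -0.0, -0.001]
contact_force: [-0.3, -0.9, -0.8]
gripper_width: 0.0233
finger_force: 40.0
t 32.1 tcp [ 0.4703 -0.2203  0.2263] cur yaw -3.6 q6 0.38 F [-0.3 -0.9 -0.8] w 0.0233 -> ROT [-0.001 -0.001 -0.067] OFF [0.236 0.343 0.023] | rows>=3.5 0.6
```

```bash
python3 - <<'E'
from h import *
plan((.6367,-.0945,.19),-3.5)
E
python3 -m crank '{"offset":[[0.045,0.05,0],[0.045,0.06,0],[0.045,0.07,0],[0.045,0.07,0],[0.045,0.06,0],[0.007,0.005,0.07],[0,0,0],[0,0,0]],"rot":[[0,0,0],[0,0,0],[0,0,0],[0,0,0],[0,0,0],[0,0,0],[0,0,0],[0,0,0]],"gripper":[-1,-1,-1,-1,-1,-1,-1,-1]}'
python3 - <<'E'
from h import *
plan((.6367,-.0945,.18),-3.5)
E
```

```text
t 32.2 tcp [ 0.4702 -0.2203  0.226 ] cur yaw -3.6 q6 0.38 F [-0.3  0.8 -1. ] w 0.0233 -> ROT [-0.002 -0.001 -0.002] OFF [0.271 0.317 0.072] | rows>=3.5 0.0
time_s: 33.17
tcp_pos: [0.6349, -0.1157, 0.1921]
orientation: [0.73, 0.684, -0.001, -0.001]
contact_force: [0.3, -0.5, -0.3]
gripper_width: 0.0232
finger_force: 40.0
t 33.2 tcp [ 0.6349 -0.1157  0.1921] cur yaw -3.7 q6 0.38 F [ 0.3 -0.5 -0.3] w 0.0232 -> ROT [-0.001 -0.    -0.002] OFF [0.043 0.001 0.024] | rows>=0.4 0.0
```

```bash

python3 -m crank '{"offset":[[0.043,0.001,0],[0,0,0.01],[0,0,0]],"rot":[[0,0,0],[0,0,0],[0,0,0]],"gripper":[-1,-1,-1]}'
python3 - <<'E'
from h import *
plan((.6367,-.0945,.18),-3.5)
g=snap('scene'); b=cv2.cvtColor(g['image'],cv2.COLOR_RGB2BGR)
t=snap('top'); tb=cv2.cvtColor(t['image'],cv2.COLOR_RGB2BGR)
cv2.imwrite('pics/c2.png',np.hstack([cv2.resize(b[215:295,245:325],(400,400),interpolation=cv2.INTER_CUBIC),cv2.resize(tb[125:205,345:425],(400,400),interpolation=cv2.INTER_CUBIC)]))
E
```

```text
time_s: 33.55
tcp_pos: [0.6371, -0.0925, 0.1868]
orientation: [0.729, 0.685, -0.0, -0.001]
contact_force: [-0.6, -0.6, -1.8]
gripper_width: 0.0233
finger_force: 40.0
t 33.5 tcp [ 0.6371 -0.0925  0.1868] cur yaw -3.6 q6 0.35 F [-0.6 -0.6 -1.8] w 0.0233 -> ROT [-0.001 -0.001 -0.001] OFF [-0.004 -0.001  0.014] | rows>=0.1 0.0
```

View pics/c2.png

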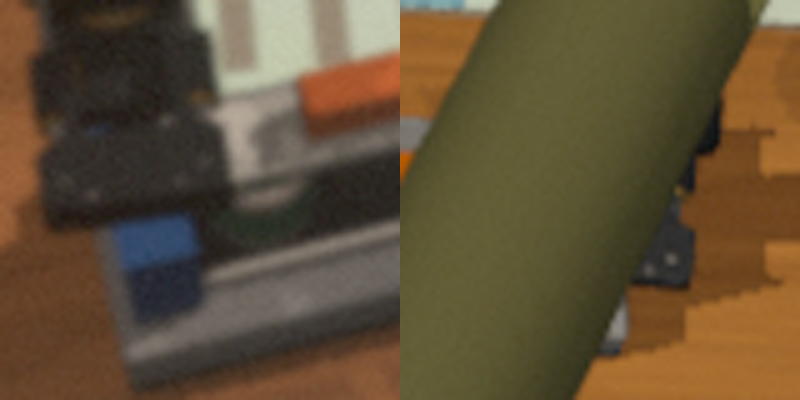

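Both views are blocked by the gripper and arm, so I go down by feel.

```bash

python3 -m crank '{"offset":[[-0.004,-0.001,0.01],[0,0,0.01],[0,0,0.01],[0,0,0]],"rot":[[0,0,0],[0,0,0],[0,0,0],[0,0,0]],"gripper":[-1,-1,-1,-1]}'
python3 -m crank '{"offset":[[0,0,0.008],[0,0,0]],"rot":[[0,0,0],[0,0,0]],"gripper":[-1,-1]}'
python3 - <<'E'
from h import *
plan((.6367,-.0945,.16),-3.5)
E
```

```text
time_s: 34.15
tcp_pos: [0.6362, -0.0951, 0.1712]
orientation: [0.729, 0.684, -0.0, -0.001]
contact_force: [-0.8, 0.6, 0.1]
gripper_width: 0.0228
finger_force: 40.0
time_s: 34.4
tcp_pos: [0.6365, -0.0951, 0.1676]
orientation: [0.729, 0.684, -0.0, -0.001]
contact_force: [-0.3, -0.9, 0.1]
gripper_width: 0.0229
finger_force: 40.0
t 34.4 tcp [ 0.6365 -0.0951  0.1676] cur yaw -3.6 q6 0.36 F [-0.3 -0.9  0.1] w 0.0229 -> ROT [-0.001 -0.001 -0.001] OFF [0.001 0.    0.015] | rows>=0.1 0.0
```

```bash

python3 -m crank '{"offset":[[0,0,0.01],[0,0,0.005],[0,0,0]],"rot":[[0,0,0],[0,0,0],[0,0,0]],"gripper":[-1,-1,-1]}'
python3 -m crank '{"offset":[[0,0,0.01],[0,0,0.01],[0,0,0]],"rot":[[0,0,0],[0,0,0],[0,0,0]],"gripper":[-1,-1,-1]}'
```

```text
time_s: 34.78
tcp_pos: [0.6364, -0.0951, 0.16]
orientation: [0.729, 0.684, -0.0, -0.001]
contact_force: [0.3, -0.2, -0.4]
gripper_width: 0.023
finger_force: 40.0
time_s: 35.15
tcp_pos: [0.6374, -0.0945, 0.1499]
orientation: [0.729, 0.685, 0.001, -0.0]
contact_force: [3.7, 1.4, -3.1]
gripper_width: 0.0231
finger_force: 40.0
```

```bash

python3 -m crank '{"offset":[[0,0,0.012],[0,0,0.012],[0,0,0]],"rot":[[0,0,0],[0,0,0],[0,0,0]],"gripper":[-1,-1,-1]}'
python3 -m crank '{"offset":[[0,0,0.012],[0,0,0.008],[0,0,0]],"rot":[[0,0,0],[0,0,0],[0,0,0]],"gripper":[-1,-1,-1]}'
python3 - <<'E'
from h import *
plan((.6367,-.0945,.127),-3.5)
E
```

```text
time_s: 35.52
tcp_pos: [0.6376, -0.0945, 0.138]
orientation: [0.729, 0.685, 0.001, 0.0]
contact_force: [5.3, 1.8, -1.6]
gripper_width: 0.0231
finger_force: 40.0
time_s: 35.9
tcp_pos: [0.6377, -0.0944, 0.1281]
orientation: [0.729, 0.685, 0.001, 0.0]
contact_force: [6.0, 1.6, -1.0]
gripper_width: 0.0229
finger_force: 40.0
t 35.9 tcp [ 0.6377 -0.0944  0.1281] cur yaw -3.6 q6 0.38 F [ 6.   1.6 -1. ] w 0.0229 -> ROT [ 0.001 -0.001 -0.001] OFF [-0.    -0.002  0.002] | rows>=0.0 0.0
```

```bash

python3 -m crank '{"offset":[[0,0.002,0.004],[0,0,0.003],[0,0,0]],"rot":[[0,0,0],[0,0,0],[0,0,0]],"gripper":[-1,-1,-1]}'
python3 -m crank '{"offset":[[0,0,0.003],[0,0,0]],"rot":[[0,0,0],[0,0,0]],"gripper":[-1,-1]}'
```

```text
time_s: 36.28
tcp_pos: [0.6379, -0.0945, 0.1271]
orientation: [0.729, 0.685, 0.001, -0.001]
contact_force: [-0.2, 4.1, 14.9]
gripper_width: 0.0227
finger_force: 40.0
time_s: 36.52
tcp_pos: [0.6379, -0.0945, 0.127]
orientation: [0.729, 0.685, 0.001, -0.001]
contact_force: [-4.3, 5.9, 23.2]
gripper_width: 0.023
finger_force: 40.0
```

```bash

python3 -m crank '{"offset":[[0,0,-0.003],[0,0,-0.002],[0,0,0],[0,0,-0.06],[0,0,-0.09],[0,0,-0.09],[0,0,0]],"rot":[[0,0,0],[0,0,0],[0,0,0],[0,0,0],[0,0,0],[0,0,0],[0,0,0]],"gripper":[0.15,0.15,0.15,0.15,0.15,0.15,0.15]}'
python3 - <<'E'
from h import *
g=snap('wrist')
for c,ar,m in blobs(g,'red',(200,60,440,250),60):
    q=cloud(g)[m];print(c,ar,'z95 %.4f'%np.percentile(q[:,2],95),onz(g,*c,.146).round(4))
plan((.4073,-.217,.2),-3.5)
E
```

```text
time_s: 37.4
tcp_pos: [0.639, -0.0968, 0.2491]
orientation: [0.729, 0.684, 0.001, 0.002]
contact_force: [0.0, -0.6, 0.1]
gripper_width: 0.0499
finger_force: 0.0
[318.  197.4] 501 z95 0.1504 [ 0.6374 -0.0951  0.146 ]
t 37.5 tcp [ 0.6379 -0.0961  0.2467] cur yaw -3.7 q6 0.33 F [-0.3 -0.2 -0.2] w 0.0498 -> ROT [ 0.    -0.    -0.002] OFF [-0.27  -0.446  0.093] | rows>=4.4 0.0
```

```bash

python3 -m crank '{"offset":[[-0.04,-0.064,0],[-0.05,-0.082,0],[-0.05,-0.082,0],[-0.05,-0.082,0],[-0.05,-0.082,0],[-0.03,-0.054,0.04],[0,0,0.053],[0,0,0]],"rot":[[0,0,0],[0,0,0],[0,0,0],[0,0,0],[0,0,0],[0,0,0],[0,0,0],[0,0,0]],"gripper":[0.15,0.15,0.15,0.15,0.15,0.15,0.15,0.15]}'
python3 - <<'E'
from h import *
plan((.4073,-.217,.075),-3.5)
g=snap('wrist')
for c,ar,m in blobs(g,'red',(150,60,490,250),60):
    q=cloud(g)[m]; t=q[(q[:,2]>.0765)&(q[:,2]<.085)]
    print(c,ar,onz(g,*c,.075).round(4),'top',len(t),t.mean(0).round(4))
E
```

```text
time_s: 38.45
tcp_pos: [0.4041, -0.215, 0.1971]
orientation: [0.729, 0.684, -0.001, -0.003]
contact_force: [-0.4, -0.6, 1.3]
gripper_width: 0.0497
finger_force: 0.0
t 38.5 tcp [ 0.4041 -0.215   0.1971] cur yaw -3.6 q6 0.16 F [-0.4 -0.6  1.3] w 0.0497 -> ROT [-0.004 -0.001 -0.001] OFF [-0.004  0.007  0.244] | rows>=2.0 0.0
```

```bash
python3 - <<'E'
from h import *
g=snap('wrist','w10.png')
for c,ar,m in blobs(g,'red',(0,0,640,400),5):
    q=cloud(g)[m]; print(c,ar,np.median(q,0).round(4))
o,d=ray(g,320,200); p=g['R']@np.array([.4073,-.217,.075])+g['t']; p=g['mtx']@p; uv=(p[:2]/p[2]).round().astype(int); print('expected',uv)
hsv=cv2.cvtColor(g['image'],cv2.COLOR_RGB2HSV); print(hsv[uv[1]-8:uv[1]+9:4,uv[0]-8:uv[0]+9:4].tolist(), cloud(g)[uv[1],uv[0]].round(4))
t=snap('top')
for c,ar,m in blobs(t,'red',(395,200,450,280),10): print('T',c,ar,onz(t,*c,.075).round(4))
s=snap('scene')
for c,ar,m in blobs(s,'red',(190,170,240,235),10): print('S',c,ar,np.median(cloud(s)[m],0).round(4))
E
```

```text
[630.8  33.5] 536 [ 0.6264 -0.0988  0.1322]
[322.8 185.4] 5 [ 0.4082 -0.2066  0.077 ]
[322.3 188.9] 7 [ 0.4071 -0.2097  0.0797]
[321.8 195.3] 62 [ 0.4057 -0.2159  0.0793]
[328.2 190.1] 8 [ 0.4134 -0.2112  0.0795]
expected [323 195]
[[[6, 241, 177], [6, 241, 214], [6, 255, 219], [7, 246, 197], [10, 199, 140]], [[5, 255, 224], [6, 255, 223], [7, 255, 222], [6, 255, 221], [6, 246, 205]], [[5, 255, 222], [6, 255, 221], [6, 255, 220], [5, 255, 220], [4, 255, 218]], [[7, 255, 223], [6, 255, 221], [6, 255, 219], [6, 255, 219], [6, 255, 219]], [[7, 249, 223], [6, 255, 219], [7, 255, 219], [6, 255, 219], [8, 211, 204]]] [ 0.4077 -0.2159  0.0793]
T [423.4 253. ] 35 [ 0.4053 -0.2128  0.075 ]
S [214.  188.6] 46 [ 0.4127 -0.218   0.0795]
```

```bash
sed -i "s/'red':((0,170,90),(5,255,255))/'red':((0,200,90),(9,255,255))/" h.py
python3 -m crank '{"offset":[[-0.004,0.007,0.07],[0,0,0.09],[0,0,0.08],[0,0,0],[0,0,0]],"rot":[[-0.003,0,0],[0,0,0],[0,0,0],[0,0,0],[0,0,0]],"gripper":[0.15,0.15,0.15,0.15,0.15]}'
python3 - <<'E'
from h import *
g=snap('wrist')
for c,ar,m in blobs(g,'red',(250,60,390,300),60):
    q=cloud(g)[m]; t=q[(q[:,2]>.0765)&(q[:,2]<.085)]
    print(c,ar,onz(g,*c,.075).round(4),'top',len(t),t.mean(0).round(4))
plan((.4073,-.217,.0575),-3.5)
E
```

```text
time_s: 39.28
tcp_pos: [0.4113, -0.2187, 0.081]
orientation: [0.729, 0.684, 0.002, 0.002]
contact_force: [0.6, 0.5, 0.6]
gripper_width: 0.0503
finger_force: 0.0
[312.9 239.4] 1372 [ 0.407  -0.2158  0.075 ] top 1058 [ 0.4069 -0.2169  0.0791]
t 39.3 tcp [ 0.4119 -0.2185  0.0815] cur yaw -3.6 q6 0.46 F [0.6 0.1 0.2] w 0.0502 -> ROT [ 0.005 -0.001 -0.001] OFF [ 0.002 -0.009  0.048] | rows>=0.4 0.0
```

```bash

python3 -m crank '{"offset":[[0.003,-0.009,0.02],[0,0,0.028],[0,0,0],[0,0,0],[0,0,0],[0,0,0],[0,0,0],[0,0,0]],"rot":[[0.004,0,0],[0,0,0],[0,0,0],[0,0,0],[0,0,0],[0,0,0],[0,0,0],[0,0,0]],"gripper":[0.15,0.15,0.15,-1,-1,-1,-1,-1]}' 40
python3 - <<'E'
from h import *
plan((.4073,-.217,.22),-3.5)
E
```

```text
time_s: 40.33
tcp_pos: [0.4061, -0.2163, 0.0557]
orientation: [0.729, 0.684, -0.0, -0.001]
contact_force: [0.2, 0.9, 3.3]
gripper_width: 0.0231
finger_force: 40.0
t 40.3 tcp [ 0.4061 -0.2163  0.0557] cur yaw -3.6 q6 0.53 F [0.2 0.9 3.3] w 0.0231 -> ROT [-0.001 -0.001 -0.001] OFF [-0.001  0.002 -0.329] | rows>=2.7 0.0
```

```bash

python3 -m crank '{"offset":[[0,0,-0.03],[0,0,-0.06],[0,0,-0.07],[0,0,-0.07],[0,0,-0.07],[0,0,-0.06],[0,0,0]],"rot":[[0,0,0],[0,0,0],[0,0,0],[0,0,0],[0,0,0],[0,0,0],[0,0,0]],"gripper":[-1,-1,-1,-1,-1,-1,-1]}'
python3 - <<'E'
from h import *
plan((.6272,.1492,.23),-3.5)
E
```

```text
time_s: 41.2
tcp_pos: [0.4073, -0.217, 0.2371]
orientation: [0.729, 0.684, 0.001, 0.0]
contact_force: [-0.2, -0.2, -1.2]
gripper_width: 0.023
finger_force: 40.0
t 41.2 tcp [ 0.4073 -0.217   0.2371] cur yaw -3.7 q6 0.17 F [-0.2 -0.2 -1.2] w 0.0230 -> ROT [ 0.001 -0.001 -0.002] OFF [0.758 0.394 0.014] | rows>=7.1 0.0
```

```bash

python3 -m crank '{"offset":[[0.095,0.049,0],[0.095,0.049,0],[0.095,0.049,0],[0.095,0.049,0],[0.095,0.05,0],[0.095,0.05,0],[0.095,0.049,0],[0.093,0.049,0]],"rot":[[0,0,0],[0,0,0],[0,0,0],[0,0,0],[0,0,0],[0,0,0],[0,0,0],[0,0,0]],"gripper":[-1,-1,-1,-1,-1,-1,-1,-1]}'
python3 -m crank '{"offset":[[0,0,0.05],[0,0,0.04],[0,0,0]],"rot":[[0,0,0],[0,0,0],[0,0,0]],"gripper":[-1,-1,-1]}'
python3 - <<'E'
from h import *
plan((.6272,.1492,.165),-3.5)
t=snap('top'); a=[onz(t,*c,.14).round(4) for c,n,m in blobs(t,'red',(365,140,400,190),10)];print(a)
E
```

```text
time_s: 42.2
tcp_pos: [0.627, 0.1506, 0.2333]
orientation: [0.729, 0.684, -0.002, -0.001]
contact_force: [0.5, -0.5, -0.4]
gripper_width: 0.0229
finger_force: 40.0
time_s: 42.58
tcp_pos: [0.6249, 0.148, 0.1876]
orientation: [0.73, 0.684, -0.003, -0.002]
contact_force: [0.1, 0.4, -0.6]
gripper_width: 0.0234
finger_force: 40.0
t 42.6 tcp [0.6249 0.148  0.1876] cur yaw -3.7 q6 -0.12 F [ 0.1  0.4 -0.6] w 0.0234 -> ROT [-0.004  0.001 -0.003] OFF [0.003 0.004 0.045] | rows>=0.4 0.0
[array([ 0.6354, -0.0965,  0.14  ])]
```

```bash

python3 -m crank '{"offset":[[0.003,0.005,0],[0,0,0.015],[0,0,0.015],[0,0,0.012],[0,0,0]],"rot":[[-0.003,0,0],[0,0,0],[0,0,0],[0,0,0],[0,0,0]],"gripper":[-1,-1,-1,-1,-1]}'
python3 - <<'E'
from h import *
plan((.6272,.1492,.15),-3.5)
E
```

```text
time_s: 43.25
tcp_pos: [0.6289, 0.1507, 0.1684]
orientation: [0.729, 0.684, 0.0, 0.0]
contact_force: [-0.3, 0.8, -0.8]
gripper_width: 0.0233
finger_force: 40.0
t 43.2 tcp [0.6289 0.1507 0.1684] cur yaw -3.6 q6 -0.11 F [-0.3  0.8 -0.8] w 0.0233 -> ROT [ 0.001 -0.    -0.001] OFF [-0.003 -0.003  0.037] | rows>=0.3 0.0
```

```bash

python3 -m crank '{"offset":[[-0.002,-0.003,0.004],[0,0,0.008],[0,0,0]],"rot":[[0,0,0],[0,0,0],[0,0,0]],"gripper":[-1,-1,-1]}'
python3 -m crank '{"offset":[[0,0,0.008],[0,0,0.008],[0,0,0]],"rot":[[0,0,0],[0,0,0],[0,0,0]],"gripper":[-1,-1,-1]}'
python3 - <<'E'
from h import *
plan((.6272,.1492,.15),-3.5)
E
```

```text
time_s: 43.62
tcp_pos: [0.6276, 0.1498, 0.1629]
orientation: [0.729, 0.684, 0.001, 0.0]
contact_force: [0.5, 0.4, -0.2]
gripper_width: 0.0229
finger_force: 40.0
time_s: 44.0
tcp_pos: [0.6275, 0.1498, 0.1546]
orientation: [0.729, 0.684, 0.001, 0.0]
contact_force: [-0.6, 0.5, -1.4]
gripper_width: 0.0228
finger_force: 40.0
t 44.0 tcp [0.6275 0.1498 0.1546] cur yaw -3.6 q6 -0.11 F [-0.6  0.5 -1.4] w 0.0228 -> ROT [ 0.001 -0.    -0.001] OFF [-0.001 -0.001  0.009] | rows>=0.1 0.0
```

Inside the hole with no resistance; continuing down.

```bash

python3 -m crank '{"offset":[[0,0,0.01],[0,0,0.01],[0,0,0]],"rot":[[0,0,0],[0,0,0],[0,0,0]],"gripper":[-1,-1,-1]}'
python3 -m crank '{"offset":[[0,0,0.012],[0,0,0.012],[0,0,0.006],[0,0,0]],"rot":[[0,0,0],[0,0,0],[0,0,0],[0,0,0]],"gripper":[-1,-1,-1,-1]}'
python3 - <<'E'
from h import *
plan((.6272,.1492,.126),-3.5)
E
```

```text
time_s: 44.38
tcp_pos: [0.6277, 0.1498, 0.1446]
orientation: [0.729, 0.684, 0.001, 0.001]
contact_force: [-0.2, -1.0, -0.4]
gripper_width: 0.023
finger_force: 40.0
time_s: 44.88
tcp_pos: [0.6277, 0.1498, 0.1297]
orientation: [0.729, 0.684, 0.001, 0.001]
contact_force: [-0.4, -1.1, -1.8]
gripper_width: 0.023
finger_force: 40.0
t 44.9 tcp [0.6277 0.1498 0.1297] cur yaw -3.6 q6 -0.10 F [-0.4 -1.1 -1.8] w 0.0230 -> ROT [ 0.001 -0.    -0.002] OFF [-0.001 -0.001  0.007] | rows>=0.1 0.0
```

```bash

python3 -m crank '{"offset":[[0,0,0.006],[0,0,0.005],[0,0,0.003],[0,0,0]],"rot":[[0,0,0],[0,0,0],[0,0,0],[0,0,0]],"gripper":[-1,-1,-1,-1]}'
python3 -m crank '{"offset":[[0,0,-0.003],[0,0,-0.002],[0,0,0],[0,0,-0.06],[0,0,-0.09],[0,0,-0.09],[0,0,0],[0,0,0]],"rot":[[0,0,0],[0,0,0],[0,0,0],[0,0,0],[0,0,0],[0,0,0],[0,0,0],[0,0,0]],"gripper":[0.3,0.3,0.3,0.3,0.3,0.3,0.3,0.3]}'
python3 - <<'E'
from h import *
g=snap('wrist')
for c,ar,m in blobs(g,'red',(200,60,440,250),60):
    q=cloud(g)[m];print(c,ar,'z95 %.4f'%np.percentile(q[:,2],95),onz(g,*c,.146).round(4))
plan((.512,-.417,.2),-3.5)
E
```

```text
time_s: 45.38
tcp_pos: [0.628, 0.1496, 0.1257]
orientation: [0.729, 0.684, 0.001, 0.0]
contact_force: [-6.0, -2.6, 12.1]
gripper_width: 0.0231
finger_force: 40.0
time_s: 46.38
tcp_pos: [0.6274, 0.15, 0.245]
orientation: [0.729, 0.684, 0.001, 0.0]
contact_force: [0.0, 0.1, 0.5]
gripper_width: 0.0564
finger_force: 0.0
[320.3 202.6] 379 z95 0.1502 [0.6275 0.1478 0.146 ]
t 46.4 tcp [0.627  0.15   0.2444] cur yaw -3.6 q6 -0.14 F [-0.4 -0.8  0.7] w 0.0565 -> ROT [ 0.    -0.    -0.001] OFF [-1.146 -0.16   0.089] | rows>=9.7 0.0
```

Both pin heads have their tops at z 0.150, so both are home. Now I close the fingers and go to the keys.

```bash

python3 -m crank '{"offset":[[-0.1,-0.015,0],[-0.1,-0.015,0],[-0.1,-0.015,0],[-0.1,-0.015,0],[-0.1,-0.015,0],[-0.1,-0.015,0],[-0.1,-0.015,0],[-0.1,-0.015,0]],"rot":[[0,0,0],[0,0,0],[0,0,0],[0,0,0],[0,0,0],[0,0,0],[0,0,0],[0,0,0]],"gripper":[-1,-1,-1,-1,-1,-1,-1,-1]}' 20
python3 -m crank '{"offset":[[-0.1,-0.015,0],[-0.1,-0.015,0],[-0.1,-0.01,0],[0,0,0.02],[0,0,0]],"rot":[[0,0,0],[0,0,0],[0,0,0],[0,0,0],[0,0,0]],"gripper":[-1,-1,-1,-1,-1]}'
python3 - <<'E'
from h import *
g=snap('wrist','w11.png');np.savez('/tmp/w11.npz',**g)
for k in('blue','yellow','green','red'):
  for c,ar,m in blobs(g,k,(150,0,500,250),250):
    q=cloud(g)[m];print(k,c,ar,onz(g,*c,.058).round(4),np.median(q,0).round(4))
plan((.512,-.4175,.08),-3.5)
E
```

```text
time_s: 47.42
tcp_pos: [0.5414, -0.2464, 0.2438]
orientation: [0.729, 0.685, 0.001, -0.0]
contact_force: [0.8, 1.1, -0.1]
gripper_width: 0.0008
finger_force: 0.0
time_s: 48.05
tcp_pos: [0.5125, -0.3927, 0.2328]
orientation: [0.729, 0.684, 0.001, -0.001]
contact_force: [0.5, 0.4, -0.0]
gripper_width: 0.0007
finger_force: 0.0
blue [193.5 172.9] 5834 [ 0.3659 -0.3724  0.058 ] [ 0.3437 -0.3806  0.0104]
blue [321.2 204. ] 433 [ 0.5119 -0.4195  0.058 ] [ 0.5119 -0.4202  0.0559]
yellow [369.4 138.1] 546 [ 0.5708 -0.3454  0.058 ] [ 0.571  -0.3456  0.0557]
yellow [469.9 198.6] 2098 [ 0.6891 -0.4238  0.058 ] [ 0.7072 -0.436   0.0229]
green [312.1 146.8] 430 [ 0.5058 -0.351   0.058 ] [ 0.5059 -0.3512  0.0561]
red [375.3 196.3] 381 [ 0.5767 -0.4139  0.058 ] [ 0.5769 -0.4145  0.0559]
t 48.1 tcp [ 0.5134 -0.392   0.2335] cur yaw -3.5 q6 0.82 F [0.4 0.9 0.8] w 0.0007 -> ROT [ 0.    -0.002 -0.   ] OFF [-0.051  0.     0.307] | rows>=2.6 0.0
```

View pics/w11.png

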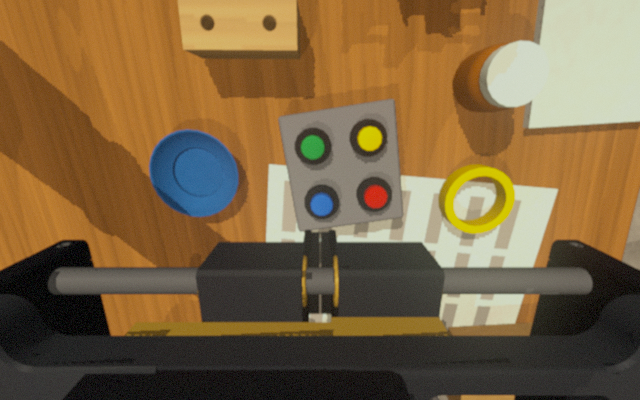

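The console shows blue (321,204), red (375,196), green (312,147) and yellow (369,138), with both pin stand holes empty at the top. I press blue first.

```bash

python3 -m crank '{"offset":[[-0.053,-0.001,0.05],[0,0,0.09],[0,0,0.09],[0,0,0.07],[0,0,0],[0,0,0]],"rot":[[0,0,0],[0,0,0],[0,0,0],[0,0,0],[0,0,0],[0,0,0]],"gripper":[-1,-1,-1,-1,-1,-1]}'
python3 - <<'E'
from h import *
plan((.512,-.4185,.056),-3.5)
E
```

```text
time_s: 48.85
tcp_pos: [0.5126, -0.42, 0.0867]
orientation: [0.729, 0.685, 0.001, 0.001]
contact_force: [-0.9, -0.9, -0.1]
gripper_width: 0.0008
finger_force: 0.0
t 48.9 tcp [ 0.5126 -0.42    0.0867] cur yaw -3.5 q6 0.93 F [-0.9 -0.9 -0.1] w 0.0008 -> ROT [ 0.003  0.    -0.   ] OFF [ 0.003 -0.001  0.061] | rows>=0.5 0.0
```

```bash

python3 -m crank '{"offset":[[0.003,-0.001,0.03],[0,0,0.028],[0,0,0]],"rot":[[0.002,0,0],[0,0,0],[0,0,0]],"gripper":[-1,-1,-1]}'
python3 -m crank '{"offset":[[0,0,0.006],[0,0,0]],"rot":[[0,0,0],[0,0,0]],"gripper":[-1,-1]}'
python3 -m crank '{"offset":[[0,0,0.006],[0,0,0]],"rot":[[0,0,0],[0,0,0]],"gripper":[-1,-1]}'
```

```text
time_s: 49.22
tcp_pos: [0.5108, -0.4181, 0.0553]
orientation: [0.729, 0.684, 0.0, -0.001]
contact_force: [0.5, 1.5, 3.1]
gripper_width: 0.0005
finger_force: 1.3
time_s: 49.48
tcp_pos: [0.5109, -0.4184, 0.0533]
orientation: [0.729, 0.684, 0.0, -0.001]
contact_force: [0.4, 1.9, 4.3]
gripper_width: 0.0005
finger_force: 1.9
time_s: 49.72
tcp_pos: [0.511, -0.4187, 0.0514]
orientation: [0.729, 0.684, 0.001, -0.001]
contact_force: [-2.3, 5.3, 10.9]
gripper_width: 0.0004
finger_force: 5.1
```

Blue bottomed out: the force rose to 11 N at z 0.0514. I release it and go to yellow.

```bash

python3 -m crank '{"offset":[[0,0,0],[0,0,-0.03],[0,0,-0.05],[0,0,0]],"rot":[[0,0,0],[0,0,0],[0,0,0],[0,0,0]],"gripper":[-1,-1,-1,-1]}'
python3 - <<'E'
from h import *
plan((.571,-.345,.09),-3.5)
E
python3 -m crank '{"offset":[[0.07,0.055,0],[0.07,0.055,0],[0,0,0],[0,0,0]],"rot":[[0,0,0],[0,0,0],[0,0,0],[0,0,0]],"gripper":[-1,-1,-1,-1]}'
python3 - <<'E'
from h import *
plan((.571,-.345,.0575),-3.5)
g=snap('top')
for k in('blue','yellow'):
  for c,ar,m in blobs(g,k,(450,180,520,240),20): print(k,c,ar,np.percentile(cloud(g)[m][:,2],[50]))
E
```

```text
time_s: 50.22
tcp_pos: [0.5114, -0.4207, 0.0923]
orientation: [0.729, 0.684, -0.0, 0.002]
contact_force: [0.4, -0.4, 0.3]
gripper_width: 0.0005
finger_force: 0.0
t 50.2 tcp [ 0.5114 -0.4207  0.0923] cur yaw -3.7 q6 0.93 F [ 0.4 -0.4  0.3] w 0.0005 -> ROT [ 0.001  0.002 -0.002] OFF [0.158 0.11  0.005] | rows>=1.6 0.0
time_s: 50.72
tcp_pos: [0.5693, -0.3528, 0.0893]
orientation: [0.729, 0.684, -0.001, -0.001]
contact_force: [-0.1, -0.6, 0.4]
gripper_width: 0.0007
finger_force: 0.0
t 50.7 tcp [ 0.5693 -0.3528  0.0893] cur yaw -3.6 q6 0.79 F [-0.1 -0.6  0.4] w 0.0007 -> ROT [-0.002 -0.    -0.001] OFF [0.016 0.003 0.064] | rows>=0.5 0.0
```

```bash

python3 -m crank '{"offset":[[0.016,0.003,0.02],[0,0,0.03],[0,0,0.014],[0,0,0]],"rot":[[0,0,0],[0,0,0],[0,0,0],[0,0,0]],"gripper":[-1,-1,-1,-1]}'
python3 -m crank '{"offset":[[0,0,0.006],[0,0,0]],"rot":[[0,0,0],[0,0,0]],"gripper":[-1,-1]}'
python3 -m crank '{"offset":[[0,0,0.006],[0,0,0]],"rot":[[0,0,0],[0,0,0]],"gripper":[-1,-1]}'
```

```text
time_s: 51.28
tcp_pos: [0.5714, -0.3443, 0.0573]
orientation: [0.729, 0.684, -0.0, -0.002]
contact_force: [-0.8, 1.5, 1.4]
gripper_width: 0.0004
finger_force: 0.7
time_s: 51.52
tcp_pos: [0.5721, -0.3449, 0.0555]
orientation: [0.729, 0.684, -0.0, -0.0]
contact_force: [-1.0, 0.8, 2.1]
gripper_width: 0.0008
finger_force: 1.2
time_s: 51.78
tcp_pos: [0.5722, -0.345, 0.0525]
orientation: [0.729, 0.684, -0.0, -0.0]
contact_force: [-1.1, -0.2, 5.1]
gripper_width: 0.0008
finger_force: 2.1
```

```bash

python3 -m crank '{"offset":[[0,0,0.004],[0,0,0]],"rot":[[0,0,0],[0,0,0]],"gripper":[-1,-1]}'
python3 -m crank '{"offset":[[0,0,-0.03],[0,0,-0.05],[0,0,0]],"rot":[[0,0,0],[0,0,0],[0,0,0]],"gripper":[-1,-1,-1]}'
python3 - <<'E'
from h import *
plan((.506,-.3505,.09),-3.5)
E
```

```text
time_s: 52.02
tcp_pos: [0.5722, -0.345, 0.0514]
orientation: [0.729, 0.684, 0.0, -0.0]
contact_force: [-3.0, 1.4, 10.2]
gripper_width: 0.0007
finger_force: 4.9
time_s: 52.4
tcp_pos: [0.5734, -0.3452, 0.0921]
orientation: [0.729, 0.684, 0.001, 0.001]
contact_force: [0.2, -0.3, 0.1]
gripper_width: 0.0004
finger_force: 0.0
t 52.4 tcp [ 0.5734 -0.3452  0.0921] cur yaw -3.6 q6 0.78 F [ 0.2 -0.3  0.1] w 0.0004 -> ROT [ 0.002  0.    -0.001] OFF [-0.019 -0.134  0.004] | rows>=1.1 0.0
```

```bash

python3 -m crank '{"offset":[[-0.01,-0.067,0],[-0.009,-0.067,0],[0,0,0],[0,0,0]],"rot":[[0,0,0],[0,0,0],[0,0,0],[0,0,0]],"gripper":[-1,-1,-1,-1]}'
python3 - <<'E'
from h import *
plan((.506,-.3505,.0575),-3.5)
E
```

```text
time_s: 52.9
tcp_pos: [0.5055, -0.349, 0.0898]
orientation: [0.729, 0.685, 0.0, -0.001]
contact_force: [0.5, 0.5, 0.0]
gripper_width: 0.0005
finger_force: 0.0
t 52.9 tcp [ 0.5055 -0.349   0.0898] cur yaw -3.6 q6 0.83 F [0.5 0.5 0. ] w 0.0005 -> ROT [-0.    -0.001 -0.001] OFF [-0.003  0.001  0.065] | rows>=0.5 0.0
```

```bash

python3 -m crank '{"offset":[[-0.003,0.001,0.02],[0,0,0.03],[0,0,0.014],[0,0,0]],"rot":[[0,0,0],[0,0,0],[0,0,0],[0,0,0]],"gripper":[-1,-1,-1,-1]}'
python3 -m crank '{"offset":[[0,0,0.006],[0,0,0]],"rot":[[0,0,0],[0,0,0]],"gripper":[-1,-1]}'
python3 -m crank '{"offset":[[0,0,0.007],[0,0,0]],"rot":[[0,0,0],[0,0,0]],"gripper":[-1,-1]}'
```

```text
time_s: 53.4
tcp_pos: [0.5046, -0.3507, 0.0572]
orientation: [0.729, 0.684, -0.0, -0.002]
contact_force: [-1.3, 0.4, 2.1]
gripper_width: 0.0002
finger_force: 0.7
time_s: 53.65
tcp_pos: [0.5051, -0.3514, 0.0555]
orientation: [0.729, 0.684, 0.0, -0.0]
contact_force: [-1.3, 0.7, 2.3]
gripper_width: 0.0002
finger_force: 1.2
time_s: 53.9
tcp_pos: [0.5052, -0.3515, 0.052]
orientation: [0.729, 0.684, 0.0, -0.0]
contact_force: [-0.9, 0.6, 4.3]
gripper_width: 0.0005
finger_force: 2.3
```

Finish the press, lift clear, and check tins and pins before handing in.

```bash

python3 -m crank '{"offset":[[0,0,0.005],[0,0,0]],"rot":[[0,0,0],[0,0,0]],"gripper":[-1,-1]}'
python3 -m crank '{"offset":[[0,0,-0.03],[0,0,-0.08],[0,0,-0.1],[0,0,-0.1],[0,0,0],[0,0,0],[0,0,0]],"rot":[[0,0,0],[0,0,0],[0,0,0],[0,0,0],[0,0,0],[0,0,0],[0,0,0]],"gripper":[-1,-1,-1,-1,-1,-1,-1]}'
python3 - <<'E'
from h import *
t=snap('top');s=snap('scene');Q=cloud(t);Z=cloud(s)
for nm,g,P,bx in(('T',t,Q,(270,135,400,200)),('S',s,Z,(255,200,390,290))):
  for k in('red','yellow','green'):
    for c,ar,m in blobs(g,k,bx,6): print(nm,k,c,ar,np.median(P[m],0).round(3))
print(get_state()['tcp_pos'])
E
```

```text
time_s: 54.15
tcp_pos: [0.5053, -0.3516, 0.0513]
orientation: [0.729, 0.684, 0.001, -0.001]
contact_force: [-4.5, 4.6, 15.5]
gripper_width: 0.0008
finger_force: 7.9
time_s: 55.02
tcp_pos: [0.5045, -0.3507, 0.2026]
orientation: [0.729, 0.684, -0.0, -0.002]
contact_force: [-0.5, -0.5, -0.3]
gripper_width: 0.0005
finger_force: 0.0
T red [290.9 160. ] 57 [0.624 0.147 0.148]
T red [384.  160.6] 61 [ 0.633 -0.096  0.148]
T yellow [312.9 175.2] 35 [0.601 0.09  0.088]
T green [358.4 175.4] 51 [ 0.608 -0.033  0.081]
[ 0.50461189 -0.35089708  0.20280348]
```

Pins are home, the tins stand under the bar and all three keys have been pressed.

```bash
python3 -c "from workcell import finish_job; print(finish_job())"
```

```text
the job is handed in; nothing more can be done
None
```

The job is handed in: the yellow and green tins (no blue one was seen) stand on the bed under the bar, both pins are home, and blue, yellow and green were each pressed fully down and released in that order.

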